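# Square up the printing blocks in the tilting tray

### The arm

A 6-joint arm with a two-finger parallel gripper is mounted at the origin on the work surface. World frame = base frame: x ahead of the robot, y to its left, z up, the work surface at z = 0. Lengths are in m, angles in rad, forces in N, time in s.
With the tool pointing down it reaches from about 0.15 to 0.775 m from the base axis. Payload 6.1 kg.
Tool frame: the origin (TCP) lies on the centre line of the jaws, within the pads' length; the fingertips stand ahead of it and the grasp point (between the pads) lies 11 mm behind it (robot.finger_overhang is the z of the fingertips in the tool frame, in m); z points along the fingers, y is the line along which they close (so a half turn about z gives the same grasp; the last joint's range is limited). The gripper opens to 85 mm and grips with 20 to 120 N. Pads are 22 mm wide; open, the fingers measure 114 mm over their backs; the gripper's body (76 mm by 85 mm) begins 54 mm behind the grasp point. The pads swing forward as they close: fully open they stand 13 mm farther back than shut.
Start: joints at [-1.343, 0.126, -0.04, 1.405, 0, 1.571], TCP at [0.119, -0.511, 0.239] pointing down, gripper open.
Joint ranges: [-2.72, 2.72], [-0.95, 1.95], [-1.27, 1.35], [-1.78, 2.02], [-1.46, 1.47], [-3.14, 3.14]. Speed limits (rad/s): [2.39, 2.39, 3.01, 3.14, 3.14, 3.14].

### API

Orientations are given as a 3x3 rotation matrix whose columns are the frame's x, y, z axes.
In Python, from workcell import robot gives the robot as it stands.
- The arm moves only by the shell command python3 -m pendant 'ROWS' [FORCE]. ROWS is JSON, a list of rows, each a list of 3 entries, a list of its own where there are three numbers: the turn, a rotation vector about the tool's x, y, z normalised to -1 to 1, where 1 is pi/2 rad, then the shift along the tool's x, y, z normalised to -1 to 1, where 1 is 500 mm, then the closure, from 0 (fully open) to 1 (shut). A call has 1 to 12 rows; each row is the pose to reach, as a shift and turn from the pose commanded when the call began, along the tool's axes at that moment; what a row does not reach only later rows make up. A row lasts 1/8 s, in which the tool goes at most 62.5 mm and 10.7 degrees, less where a joint would pass 70% of its speed; a pose out of reach is approached as far as the arm can. A call with a number of a shift or a turn outside -1 to 1 is refused whole. A call with a gripper value outside its range is refused whole. The fingers move at their own pace and stop on an object; FORCE is the grip in N (left out, the last holds). Time passes only in rows, so rows that repeat a pose let the fingers close. It gives the time, the measured TCP pose, the force, the opening and the grip force at its end, in the units of the state.
- robot.read_state(): the state, without advancing time (a new reading comes with each control period).
- robot.grab_frame(name): name is "scene" or "top" or "wrist"; returns a dict with "img" (420x560x3 uint8, red, green, blue), "range_z" (420x560 float32, m along the optical axis (not along the pixel's ray), 0 where there is no reading), "fx", "fy", "cx", "cy" (pixels), "extrinsics" (4x4, takes a point from camera to world coordinates). Camera axes: x right, y up, looking along -z (the intrinsics and any distortion apply to the point x, -y, -z); pixel columns grow to the right and rows downward; lengths in m; the calibration is good to about 2 mm. A picture is of the moment at which its call begins.
- robot.close_job(): hands the job in; it is judged then, once.
The state is a dict: "time_s": time; "q": joint angles; "joint_velocities": joint speeds; "joint_efforts": joint torques, N m; "ee_pos": TCP position; "ee_rot": TCP orientation; "force": force on the tool from outside, world axes, zero at the start; "wrist_torque": the same for the moment, N m; "opening": finger opening in m; "grip_force": force on a finger pad.
Only numpy, scipy, OpenCV 4.12 (cv2) and the standard library are available. Lean on these libraries where they do the work, as an engineer would, in place of code of your own. Each camera call takes 0.05 s, during which the arm holds its last target. There are 200 camera calls.

### The job

Take the cardboard tube out of the tilting tray and put it in the small teal scrap box, then lay every wooden printing block in the level tray, rubber sole down, square end towards the fence and still a finger's width clear of it. When all of them are in, tip the tray up by its handle until they have all slid down against the fence, and lower it gently until it is level again. Finish with the blocks as one closed row: side by side without gaps, packed into the corner between fence and side stop, square ends flush against the fence; leave the other things on the table where they are.

Things in the scene. Friction and masses are not known exactly. Their poses are not given: they have to be found in the camera images.
- tray (a joint): angle (rad) of the white tilting tray: 0 = level (end stop), grows to 0.7 as the handle side is lifted; it hinges at the far edge, below the fence. Stiff hinge (1.2 N m friction, 5 to 10 N at the handle): the tray stays at the angle it is left at and must be pushed down again. The floor is slippery (friction about 0.3, so blocks slide at 0.25 to 0.35 rad)
- corner (a point): corner of the tray floor (22 mm above the table when level) at the inner faces of fence and left side stop. Axes turn with the tray: x from handle to fence (fence face x = 0, near rim x = -187 mm), y towards the side stop (stop face y = 0, right rim y = -260 mm), z up from the floor. Above the floor the aluminium fence is 26 mm high, the aluminium stop 12, the two wooden rims 6
- handle (a point): middle of the tray's handle, a round steel bar 12 mm thick and 120 mm long parallel to the fence, 40 mm outside the near rim; its axis is 50 mm above the table when level. In the frame of corner it lies at x = -231, y = -130, z = 28 mm
- hinge (a point): a point on the hinge axis, midway along it; the axis is parallel to the y axis of corner, 4 mm beyond the fence face and 6 mm below the tray floor
- scrapbox: small open-topped teal box fixed to the table, 190 (x) by 140 (y) by 70 mm high, walls and floor 4 mm; origin under the centre of its underside, z up
- tube: plain cardboard tube, 44 mm across, 100 mm tall, open at both ends, standing upright in the tray at the start; origin at the centre of its lower end, z along the tube
- tube_mid (a point): centre of the cardboard tube, halfway along its length
- tin: bystander: flat steel paint tin with a white lid, 80 by 36 by 17 mm, lying among the blocks; origin under its centre
- cup: bystander: white plastic cup, 66 mm across, 60 mm high; origin under its centre
- scissors: bystander: pair of scissors with pale green handles lying flat, about 160 mm long, 11 mm high; origin near the pivot
- paint: bystander: blue paint bottle, 52 mm across, 150 mm high; origin under its centre
- glue: bystander: white glue stick standing, 32 mm across, 100 mm high; origin under its centre
- pastels: bystander: flat cardboard box of pastels, 60 by 150 by 22 mm; origin under its centre
- block1: wooden printing block, one of 3 to 5 alike: 96 long (x), 32 wide (y), 16 mm high, thin black rubber sole below; one end (+x) is square, the other (-x) rounded to a half circle; a grip ridge 60 long (x) by 12 wide stands on the middle of its top, 16 to 42 mm above the underside. About 80 g. Origin at the centre of the underside, z up
- front1 (a point): middle of the bottom edge of the square end of block1 (48 mm from the block's origin along its x)
- block2: wooden printing block, one of 3 to 5 alike: 96 long (x), 32 wide (y), 16 mm high, thin black rubber sole below; one end (+x) is square, the other (-x) rounded to a half circle; a grip ridge 60 long (x) by 12 wide stands on the middle of its top, 16 to 42 mm above the underside. About 80 g. Origin at the centre of the underside, z up
- front2 (a point): middle of the bottom edge of the square end of block2 (48 mm from the block's origin along its x)
- block3: wooden printing block, one of 3 to 5 alike: 96 long (x), 32 wide (y), 16 mm high, thin black rubber sole below; one end (+x) is square, the other (-x) rounded to a half circle; a grip ridge 60 long (x) by 12 wide stands on the middle of its top, 16 to 42 mm above the underside. About 80 g. Origin at the centre of the underside, z up
- front3 (a point): middle of the bottom edge of the square end of block3 (48 mm from the block's origin along its x)
- block4: wooden printing block, one of 3 to 5 alike: 96 long (x), 32 wide (y), 16 mm high, thin black rubber sole below; one end (+x) is square, the other (-x) rounded to a half circle; a grip ridge 60 long (x) by 12 wide stands on the middle of its top, 16 to 42 mm above the underside. About 80 g. Origin at the centre of the underside, z up
- front4 (a point): middle of the bottom edge of the square end of block4 (48 mm from the block's origin along its x)
- block5: wooden printing block, one of 3 to 5 alike: 96 long (x), 32 wide (y), 16 mm high, thin black rubber sole below; one end (+x) is square, the other (-x) rounded to a half circle; a grip ridge 60 long (x) by 12 wide stands on the middle of its top, 16 to 42 mm above the underside. About 80 g. Origin at the centre of the underside, z up
- front5 (a point): middle of the bottom edge of the square end of block5 (48 mm from the block's origin along its x)
There are look-alikes about, which are no part of the job. Leave any green or red look-alike of the block4 alone.

How it is judged:
By the outcome, as a careful person would: the job done as asked, in the order asked, and still so for the second after the job is handed in, with the robot touching nothing.
Of block1, block2, block3, block4, block5 only 3 to 5 are there at a start; the rules pass over those that are not, and their reading is None.
At some moment in a run one of block1, block2, block3, block4, block5 may be knocked a few centimetres aside while the robot is not near it.
It also fails if it takes over 210 s, if anything falls off the work surface, if the arm or the gripper's body presses on something with over 40 N, if the wrist force passes 120 N, or if a joint passes its speed limit or range.

## Working session

There is one attempt and no reset: what is moved stays moved. The work goes in short steps, Python scripts to look and compute and a shell command to move; the robot and the scene stay as the last step left them, time stands still between calls to the robot, and variables do not carry over. Pictures are saved under pics/ and viewed, at most 14 in all, crops included, and the job is handed in when it is done.

```bash
mkdir -p pics; ls; cat > h.py <<'E'
import numpy as np, cv2
from workcell import robot
def grab(n,save=None):
    f=robot.grab_frame(n)
    if save: cv2.imwrite('pics/'+save,f['img'][:,:,::-1]); np.savez('pics/'+save[:-4],**{k:f[k] for k in f if k not in('name',)})
    return f
def cloud(f):
    z=f['range_z'];v,u=np.mgrid[:z.shape[0],:z.shape[1]]
    P=np.stack([(u-f['cx'])/f['fx']*z,-(v-f['cy'])/f['fy']*z,-z,np.ones_like(z)],-1)
    return (P@np.array(f['extrinsics']).T)[...,:3]
def ray(f,u,v,h):
    E=np.array(f['extrinsics']);d=E[:3,:3]@np.array([(u-f['cx'])/f['fx'],-(v-f['cy'])/f['fy'],-1]);o=E[:3,3]
    return o+d*(h-o[2])/d[2]
E
python3 - <<'E'
from h import *
for n in('top','scene'):
    f=grab(n,n+'1.png');print(n,f.keys(),f['fx'],f['cx'],f['cy'],np.round(f['extrinsics'],3).tolist(),{k:f[k] for k in f if 'dist' in k})
print(robot.read_state(),robot.finger_overhang)
E
```

```text
pics
top dict_keys(['img', 'range_z', 'fx', 'fy', 'cx', 'cy', 'extrinsics']) 493.9774230839155 278.9200225653658 207.4860496771994 [[0.028, 0.994, -0.109, 0.4], [-1.0, 0.026, -0.015, -0.046], [-0.012, 0.11, 0.994, 1.559], [0.0, 0.0, 0.0, 1.0]] {}
scene dict_keys(['img', 'range_z', 'fx', 'fy', 'cx', 'cy', 'extrinsics']) 421.99425241343255 280.00904546092397 210.06643890804963 [[0.285, -0.573, 0.768, 1.35], [0.958, 0.189, -0.215, -0.248], [-0.022, 0.797, 0.603, 0.695], [0.0, 0.0, 0.0, 1.0]] {}
{'time_s': 0.1, 'q': array([-1.34298046e+00,  1.26365035e-01, -4.04596342e-02,  1.40540903e+00,
       -2.54330514e-06,  1.57082700e+00]), 'joint_velocities': array([-0.00115529, -0.0028126 ,  0.00252955, -0.00071256, -0.00096587,
       -0.00083504]), 'joint_efforts': array([ 3.22289989e-04, -4.36903882e+01,  3.53604913e+01,  1.36012741e-02,
       -6.45047953e-05, -9.75693979e-06]), 'ee_pos': array([ 0.11849468, -0.51110719,  0.23860423]), 'ee_rot': array([[ 9.74168933e-01,  2.25820243e-01, -3.27108666e-04],
       [ 2.25820480e-01, -9.74167928e-01,  1.39965918e-03],
       [-2.58739448e-06, -1.43737233e-03, -9.99998967e-01]]), 'force': array([ 0.33112102,  0.30917648, -0.71992201]), 'wrist_torque': array([-0.00535263,  0.0129622 ,  0.07797572]), 'grip_force': 0.0, 'opening': 0.08530650348952913} 0.008
```

View pics/top1.png

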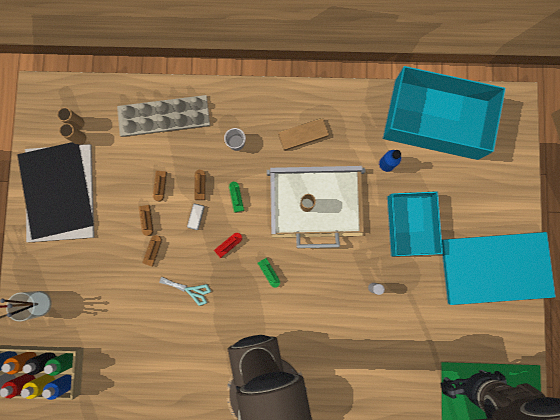

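View pics/scene1.png

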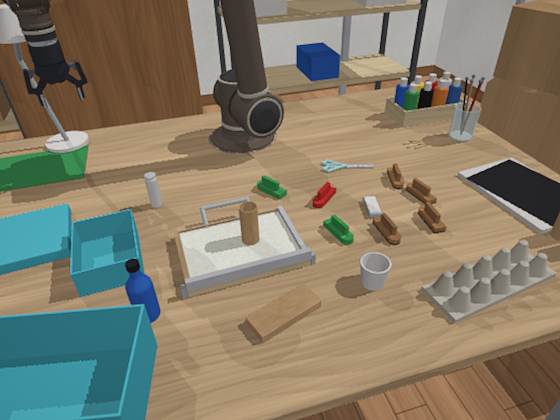

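Top view: four brown blocks at (160,185), (200,184), (146,219), (153,250). The red and green pieces at (229,244), (236,197) and (269,272) are look-alikes. The tin is at (197,217), the tube at (307,203) in the tray, the small scrap box at (414,224). Big teal bin and lid are no part of the job.

```bash
cat > m.py <<'E'
from h import *
def blocks(f,show=True,zoff=0):
    C=cloud(f);img=f['img'];hsv=cv2.cvtColor(img,cv2.COLOR_RGB2HSV)
    return C,hsv
E
python3 - <<'E'
from h import *
f=dict(np.load('pics/top1.npz'));C=cloud(f);img=f['img']
m=((C[...,2]>0.009)&(C[...,2]<0.06)).astype(np.uint8)
m[:,:120]=0;m[:150]=0;m[300:]=0;m[:,260:]=0
n,l,s,c=cv2.connectedComponentsWithStats(m)
for i in range(1,n):
    if s[i,4]<40: continue
    P=C[l==i]; hi=P[P[:,2]>0.03]
    r=cv2.minAreaRect((P[:,:2]*1000).astype(np.float32))
    print(c[i].round(),s[i,4],'z',np.percentile(P[:,2],[5,50,95]).round(3),np.round(r[0],0),np.round(r[1],0),r[2], np.median(img[l==i],0), 'ridge',hi.mean(0).round(3) if len(hi) else '')
for n,(u,v) in dict(tubetop=(307,203),floor=(340,190),fl2=(290,222),table=(330,270),boxfloor=(414,215),fenceL=(272,170),fenceR=(365,170),hL=(298,240),hR=(338,240),tray_nl=(272,234)).items(): print(n,C[v,u].round(3))
a=cv2.resize(img[160:275,130:245],None,fx=5,fy=5,interpolation=cv2.INTER_CUBIC);cv2.imwrite('pics/c1.png',a[:,:,::-1])
a=cv2.resize(img[155:265,260:450],None,fx=4,fy=4,interpolation=cv2.INTER_CUBIC);cv2.imwrite('pics/c2.png',a[:,:,::-1])
E
```

```text
[199. 185.] 314 z [0.011 0.019 0.045] [637. 233.] [99. 36.] 5.98984956741333 [127.  86.  46.] ridge [0.637 0.232 0.042]
[159. 185.] 309 z [0.011 0.019 0.046] [630. 361.] [35. 96.] 87.33580780029297 [136.  92.  49.] ridge [0.629 0.36  0.042]
[235. 197.] 297 z [0.011 0.018 0.044] [601. 116.] [95. 32.] 13.696684837341309 [ 31. 133.  60.] ridge [0.602 0.116 0.041]
[195. 216.] 285 z [0.011 0.017 0.023] [535. 241.] [37. 80.] 76.95973205566406 [208. 202. 194.] ridge 
[145. 220.] 314 z [0.011 0.019 0.046] [518. 397.] [96. 34.] 11.705818176269531 [136.  91.  49.] ridge [0.518 0.396 0.042]
[228. 244.] 313 z [0.011 0.019 0.046] [451. 134.] [33. 95.] 41.67034149169922 [177.  27.  24.] ridge [0.45  0.133 0.042]
[151. 250.] 321 z [0.011 0.019 0.045] [426. 373.] [34. 96.] 72.8223648071289 [136.  91.  50.] ridge [0.426 0.371 0.041]
[190. 291.] 47 z [0.009 0.011 0.016] [301. 244.] [40. 25.] 40.5946044921875 [145. 193. 185.] ridge 
tubetop [ 0.585 -0.11   0.021]
floor [ 0.629 -0.212  0.025]
fl2 [ 0.524 -0.058  0.023]
table [ 0.379 -0.188 -0.001]
boxfloor [ 0.558 -0.448  0.004]
fenceL [0.683 0.002 0.047]
fenceR [ 0.699 -0.294 -0.002]
hL [ 0.468 -0.084  0.041]
hR [ 0.471 -0.206  0.046]
tray_nl [ 0.486 -0.003  0.013]
```

View pics/c1.png

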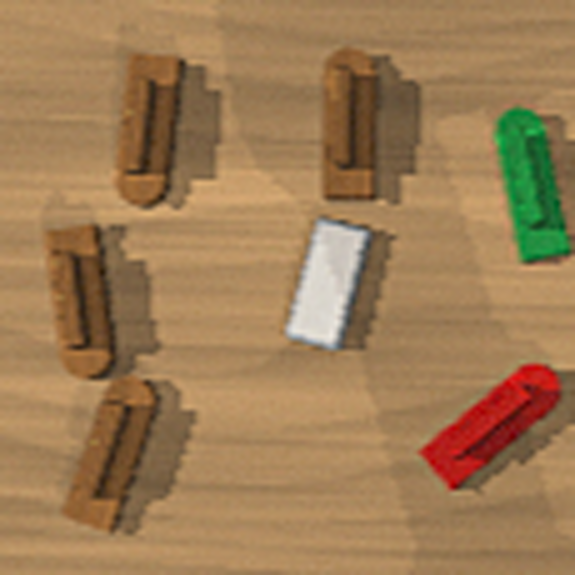

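View pics/c2.png

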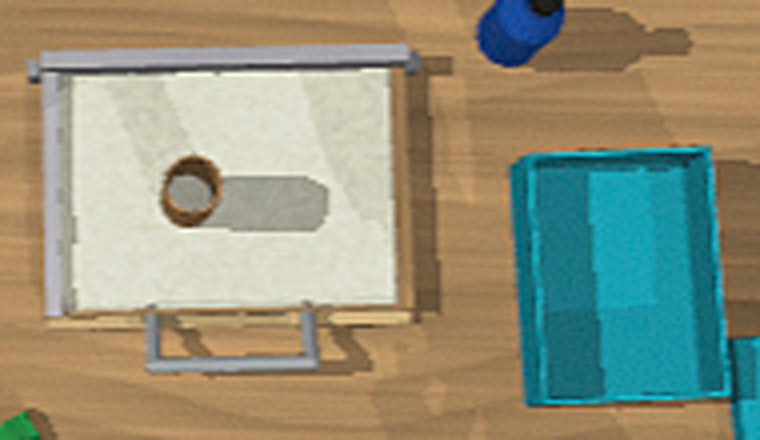

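Crops confirm: A (159,185) square end up (+x), B (199,185) square end down, C (145,220) square end up, D (151,250) square end lower left; all wooden brown, coloured ones excluded. Tray has fence on top, stop at left; box clear.

```bash
cat > m.py <<'E'
from h import *
def ridges(f,boxes=None,z0=0.0,lo=0.030,hi=0.055):
    """brown blocks: ridge centroid + direction from ridge-top pixels cast to z0+0.042; body centroid side for round end"""
    C=cloud(f);img=f['img'];out=[]
    hsv=cv2.cvtColor(img,cv2.COLOR_RGB2HSV)
    m=((C[...,2]>z0+lo)&(C[...,2]<z0+hi)).astype(np.uint8)
    n,l,s,c=cv2.connectedComponentsWithStats(m)
    for i in range(1,n):
        if s[i,4]<25: continue
        P=C[l==i]; col=np.median(img[l==i],0)
        if not(col[0]>col[1]*1.2 and col[1]>col[2]*1.25 and col[1]>col[0]*.5): continue
        q=P[:,:2]; mu=q.mean(0); r=cv2.minAreaRect((q*1000).astype(np.float32))
        w,V=np.linalg.eigh(np.cov((q-mu).T)); d=V[:,1]; d=d*np.sign(d[0])
        out.append((c[i].round(),s[i,4],np.round(np.array(r[0])/1000,4),mu.round(4),np.round(sorted(r[1]),0),np.degrees(np.arctan2(d[1],d[0])).round(1),np.median(P[:,2]).round(4)))
    return out
E
python3 - <<'E'
from m import *
f=dict(np.load('pics/top1.npz'));C=cloud(f);img=f['img']
for o in ridges(f):
    if 130<o[0][0]<245: print(*o)
hsv=cv2.cvtColor(img,cv2.COLOR_RGB2HSV)
reg=np.zeros(img.shape[:2],bool);reg[165:240,268:366]=1
wh=(reg&(hsv[...,1]<50)&(abs(C[...,2]-.022)<.007)).astype(np.uint8)
wh=cv2.morphologyEx(wh,cv2.MORPH_OPEN,np.ones((3,3)))
v,u=np.nonzero(wh);R=np.array([ray(f,a,b,.022)[:2] for a,b in zip(u,v)])
print('floor z',np.median(C[wh>0][:,2]),'bbox',R.min(0),R.max(0))
# left edge line/top edge line in world from per-row/column extremes
L=np.array([ray(f,u[v==k].min()-.5,k,.022)[:2] for k in range(180,226)]);T=np.array([ray(f,k,v[u==k].min()-.5,.022)[:2] for k in range(282,352)])
Rr=np.array([ray(f,u[v==k].max()+.5,k,.022)[:2] for k in range(180,226)])
for nme,A in(('left',L),('fence',T),('right',Rr)):
    x0,y0=np.median(A,0); ln=cv2.fitLine(A.astype(np.float32),cv2.DIST_HUBER,0,.01,.01).ravel(); print(nme,ln.round(4),np.degrees(np.arctan2(ln[1],ln[0])).round(2))
t=reg&(C[...,2]>.1)&(C[...,2]<.14);print('tube',t.sum(),C[t].mean(0) if t.any() else '',cv2.minEnclosingCircle((C[t][:,:2]*1000).astype(np.float32)) if t.any() else '')
h=(C[...,2]>.038)&(C[...,2]<.065);h[:236]=0;h[250:]=0;h[:,:292]=0;h[:,345:]=0
print('handle',C[h].mean(0),C[h].min(0),C[h].max(0))
b=(C[...,2]>.055)&(C[...,2]<.08);b[:185]=0;b[262:]=0;b[:,:385]=0;b[:,443:]=0
print('box',cv2.minAreaRect((C[b][:,:2]*1000).astype(np.float32)))
E
```

```text
[157. 184.] 90 [0.6287 0.3615] [0.6288 0.3602] [13. 59.] -4.1 0.0422
[198. 183.] 85 [0.636  0.2322] [0.6368 0.232 ] [12. 59.] 1.9 0.0422
[143. 220.] 92 [0.5178 0.3971] [0.5177 0.3962] [14. 60.] 10.7 0.0422
[150. 249.] 95 [0.4263 0.3719] [0.4264 0.3708] [14. 60.] -16.4 0.042
floor z 0.02266120361298951 bbox [ 0.49162163 -0.27030849] [ 0.68723974 -0.00415971]
left [ 0.9983  0.0588  0.5898 -0.0068] 3.37
fence [ 0.0465 -0.9989  0.683  -0.1227] -87.34
right [ 0.9983  0.0578  0.6017 -0.2671] 3.31
tube 59 [ 0.5802938  -0.10660167  0.11896306] ((579.9727783203125, -106.94117736816406), 21.977754592895508)
handle [ 0.45627631 -0.1438586   0.05279934] [ 0.44589179 -0.2091641   0.03801664] [ 0.48348067 -0.078012    0.06343782]
box ((527.3711547851562, -438.3376770019531), (190.36769104003906, 144.31307983398438), 4.153249263763428)
```

```bash
cat >> h.py <<'E'
def go(p,yaw=None,base=None):
    """print turn/shift for a tool-down target pose (yaw deg of tool x), from the current measured pose"""
    s=robot.read_state();R=s['ee_rot'];p0=s['ee_pos'];y0=np.degrees(np.arctan2(R[1,0],R[0,0]))
    d=R.T@(np.array(p)-p0)/.5
    dy=0 if yaw is None else -((yaw-y0+180)%360-180)/90
    print('t=%.1f'%s['time_s'],'pos',p0.round(4),'yaw',y0.round(1),'-> turnz',np.round(dy,4),'shift',d.round(4),'rows',max(np.linalg.norm(d)*8,abs(dy)*8.4))
E
cat > g.sh <<'E'
python3 - "$@" <<'P'
import sys
sys.path.insert(0,'.')
from h import *
a=[float(x) for x in sys.argv[1:]]
go(a[:3],a[3] if len(a)>3 else None)
P
E
bash g.sh 0.58 -0.107 0.2; bash g.sh 0.58 -0.107 0.085
```

```text
t=0.1 pos [ 0.1185 -0.5111  0.2386] yaw 13.1 -> turnz 0 shift [ 1.0817 -0.5788  0.078 ] rows 9.834210589122925
t=0.1 pos [ 0.1185 -0.5111  0.2386] yaw 13.1 -> turnz 0 shift [ 1.0817 -0.5785  0.308 ] rows 10.117821651669113
```

```bash
python3 -m pendant '[[[0,0,0],[0.25,-0.14,0.02],0],[[0,0,0],[0.4,-0.22,0.03],0],[[0,0,0],[0.6,-0.32,0.05],0],[[0,0,0],[0.8,-0.43,0.06],0],[[0,0,0],[0.95,-0.54,0.07],0],[[0,0,0],[1,-0.579,0.078],0],[[0,0,0],[1,-0.579,0.078],0],[[0,0,0],[1,-0.579,0.078],0],[[0,0,0],[1,-0.579,0.078],0],[[0,0,0],[1,-0.579,0.078],0],[[0,0,0],[1,-0.579,0.078],0],[[0,0,0],[1,-0.579,0.078],0]]' 30; bash g.sh 0.58 -0.107 0.2;
```

```text
time_s: 1.6
ee_pos: [0.5393, -0.1175, 0.2004]
ee_rot: [[0.974, 0.225, -0.001], [0.225, -0.974, -0.0], [-0.001, 0.0, -1.0]]
force: [0.1, 0.0, -0.5]
opening: 0.0854
grip_force: 0.0
t=1.6 pos [ 0.5393 -0.1175  0.2004] yaw 13.0 -> turnz 0 shift [ 0.084  -0.0021  0.0007] rows 0.6721237571025386
```

Now down over the tube (TCP z 0.085) and close.

```bash
python3 -m pendant '[[[0,0,0],[0.084,-0.002,0],0],[[0,0,0],[0.084,-0.002,0.03],0],[[0,0,0],[0.084,-0.002,0.12],0],[[0,0,0],[0.084,-0.002,0.23],0],[[0,0,0],[0.084,-0.002,0.23],0],[[0,0,0],[0.084,-0.002,0.23],0.3],[[0,0,0],[0.084,-0.002,0.23],0.8],[[0,0,0],[0.084,-0.002,0.23],0.8],[[0,0,0],[0.084,-0.002,0.23],0.8],[[0,0,0],[0.084,-0.002,0.23],0.8],[[0,0,0],[0.084,-0.002,0.23],0.8],[[0,0,0],[0.084,-0.002,0.23],0.8]]' 25
```

```text
time_s: 3.1
ee_pos: [0.5825, -0.1064, 0.088]
ee_rot: [[0.974, 0.226, 0.004], [0.226, -0.974, -0.001], [0.004, 0.002, -1.0]]
force: [-1.4, -1.0, 7.6]
opening: 0.0437
grip_force: 24.9
```

```bash
python3 -m pendant '[[[0,0,0],[0,0,-0.03],0.8],[[0,0,0],[0,0,-0.12],0.8],[[0,0,0],[0,0,-0.2],0.8],[[0,0,0],[0,0,-0.2],0.8]]'; bash g.sh 0.527 -0.438 0.18
```

```text
time_s: 3.6
ee_pos: [0.583, -0.1063, 0.1904]
ee_rot: [[0.974, 0.226, 0.008], [0.226, -0.974, -0.001], [0.007, 0.003, -1.0]]
force: [-0.1, 0.4, -0.2]
opening: 0.0436
grip_force: 25.6
t=3.6 pos [ 0.583  -0.1063  0.1904] yaw 13.1 -> turnz 0 shift [-0.2591  0.6209  0.0208] rows 5.384800035641187
```

```bash
python3 -m pendant '[[[0,0,0],[-0.04,0.1,0],0.8],[[0,0,0],[-0.08,0.2,0],0.8],[[0,0,0],[-0.13,0.31,0],0.8],[[0,0,0],[-0.18,0.43,0],0.8],[[0,0,0],[-0.22,0.53,0.01],0.8],[[0,0,0],[-0.25,0.6,0.02],0.8],[[0,0,0],[-0.259,0.621,0.02],0.8],[[0,0,0],[-0.259,0.621,0.06],0.8],[[0,0,0],[-0.259,0.621,0.15],0.8],[[0,0,0],[-0.259,0.621,0.22],0.8],[[0,0,0],[-0.259,0.621,0.225],0.8],[[0,0,0],[-0.259,0.621,0.225],0.8]]'
```

```text
time_s: 5.1
ee_pos: [0.5254, -0.4373, 0.0739]
ee_rot: [[0.974, 0.227, 0.0], [0.227, -0.974, -0.0], [0.0, 0.0, -1.0]]
force: [-0.1, -0.0, 0.2]
opening: 0.0434
grip_force: 25.4
```

```bash
python3 -m pendant '[[[0,0,0],[0,0,0.006],0.8],[[0,0,0],[0,0,0.006],0.6],[[0,0,0],[0,0,0.006],0.2],[[0,0,0],[0,0,0.006],0.1],[[0,0,0],[0,0,0.006],0.1],[[0,0,0],[0,0,-0.03],0.1],[[0,0,0],[0,0,-0.15],0.1],[[0,0,0],[0,0,-0.27],0.1],[[0,0,0],[0,0,-0.27],0.1]]'; bash g.sh 0.6287 0.3608 0.16 -4.1; bash g.sh 0.58 0.1 0.25 -4.1
python3 - <<'E'
from m import *
f=robot.grab_frame('top');C=cloud(f)
for o in ridges(f):
    if 130<o[0][0]<245: print(*o)
b=C[185:262,385:443].reshape(-1,3);b=b[(b[:,2]>.09)&(b[:,2]<.13)];print('tube',b.mean(0),len(b))
E
```

```text
time_s: 6.22
ee_pos: [0.5268, -0.4393, 0.216]
ee_rot: [[0.974, 0.226, 0.009], [0.226, -0.974, -0.008], [0.007, 0.009, -1.0]]
force: [0.9, 0.2, 0.1]
opening: 0.0767
grip_force: 0.0
t=6.2 pos [ 0.5268 -0.4393  0.216 ] yaw 13.1 -> turnz 0.1906 shift [ 0.5592 -1.5138  0.1018] rows 12.935867854340488
t=6.2 pos [ 0.5268 -0.4393  0.216 ] yaw 13.1 -> turnz 0.1906 shift [ 0.3478 -1.026  -0.0751] rows 8.687457404985743
[157. 185.] 87 [0.6292 0.361 ] [0.6281 0.3606] [13. 60.] -3.4 0.0415
[198. 183.] 82 [0.6366 0.2322] [0.6368 0.2323] [12. 58.] 2.3 0.0415
[143. 220.] 92 [0.518  0.3971] [0.5176 0.3964] [14. 60.] 11.1 0.0415
[150. 249.] 98 [0.4263 0.3713] [0.4264 0.3707] [14. 59.] -16.3 0.0411
tube [ 0.50909227 -0.4370573   0.10081285] 26
```

```bash
python3 -m pendant '[[[0,0,0.02],[0.04,-0.1,0],0.1],[[0,0,0.05],[0.08,-0.21,0],0.3],[[0,0,0.08],[0.12,-0.33,0],0.5],[[0,0,0.1],[0.16,-0.44,0],0.5],[[0,0,0.12],[0.21,-0.56,0],0.5],[[0,0,0.14],[0.25,-0.68,0],0.5],[[0,0,0.16],[0.29,-0.8,0],0.5],[[0,0,0.18],[0.34,-0.92,0],0.5],[[0,0,0.19],[0.4,-1,0],0.5],[[0,0,0.19],[0.5,-1,0],0.5],[[0,0,0.19],[0.559,-1,0.05],0.5],[[0,0,0.19],[0.559,-1,0.1],0.5]]'; bash g.sh 0.629 0.361 0.14 -3.8;
```

```text
time_s: 7.78
ee_pos: [0.6805, 0.0295, 0.1687]
ee_rot: [[1.0, 0.027, -0.003], [0.028, -0.999, 0.04], [-0.002, -0.041, -0.999]]
force: [0.6, -0.0, 0.1]
opening: 0.0429
grip_force: 0.0
t=7.8 pos [0.6805 0.0295 0.1687] yaw 1.6 -> turnz 0.0598 shift [-0.0846 -0.6626  0.0844] rows 5.386551461146242
```

```bash
python3 -m pendant '[[[0,0,0],[0,0,0],0.5],[[0,0,0],[0,0,0],0.5]]'; bash g.sh 0.629 0.361 0.14 -3.8;
```

```text
time_s: 8.02
ee_pos: [0.6781, 0.0298, 0.17]
ee_rot: [[1.0, 0.028, -0.004], [0.028, -0.999, 0.04], [-0.003, -0.04, -0.999]]
force: [-0.4, 0.8, 0.1]
opening: 0.0423
grip_force: 0.0
t=8.0 pos [0.6781 0.0298 0.17  ] yaw 1.6 -> turnz 0.06 shift [-0.0795 -0.6618  0.0871] rows 5.378032771725851
```

```bash
cat >> h.py <<'E'
from scipy.spatial.transform import Rotation as Ro
def go(p,yaw=None):
    s=robot.read_state();R=s['ee_rot'];p0=s['ee_pos'];y0=np.degrees(np.arctan2(R[1,0],R[0,0]))
    y=np.radians(y0 if yaw is None else yaw);T=np.array([[np.cos(y),np.sin(y),0],[np.sin(y),-np.cos(y),0],[0,0,-1]])
    d=R.T@(np.array(p)-p0)/.5; rv=Ro.from_matrix(R.T@T).as_rotvec()/(np.pi/2)
    print('t=%.1f'%s['time_s'],'pos',p0.round(4),'yaw',y0.round(1),'q6 %.2f'%s['q'][5],'-> turn',rv.round(3),'shift',d.round(4),'rows %.1f'%max(np.linalg.norm(d)*8,np.linalg.norm(rv)*8.4))
E
bash g.sh 0.629 0.361 0.14 -3.8;
```

```text
t=8.0 pos [0.6781 0.0298 0.17  ] yaw 1.6 q6 3.14 -> turn [-0.026  0.003  0.06 ] shift [-0.0795 -0.6618  0.0871] rows 5.4
```

```bash
python3 -c "
from h import *
print(robot.read_state()['q'].round(3))"
```

```text
[0.027 0.432 0.212 1.354 0.04  3.141]
```

```bash
python3 -m pendant '[[[0,0,-0.1],[0,-0.1,0],0.5],[[0,0,-0.22],[0,-0.2,0],0.5],[[0,0,-0.34],[0,-0.3,0],0.5],[[0,0,-0.45],[-0.02,-0.4,0],0.5],[[0,0,-0.57],[-0.04,-0.48,0],0.5],[[0,0,-0.69],[-0.06,-0.55,0],0.5],[[0,0,-0.8],[-0.07,-0.6,0],0.5],[[0,0,-0.92],[-0.08,-0.66,0.03],0.5],[[0,0,-1],[-0.08,-0.66,0.03],0.5],[[0,0,-1],[-0.08,-0.66,0.03],0.5]]'; bash g.sh 0.629 0.361 0.14 91.6;bash g.sh 0.629 0.361 0.14 176.2
```

```text
time_s: 9.28
ee_pos: [0.6292, 0.3593, 0.1699]
ee_rot: [[-0.027, 1.0, -0.002], [0.999, 0.027, 0.041], [0.041, -0.001, -0.999]]
force: [-0.2, 0.0, 0.4]
opening: 0.0427
grip_force: 0.0
t=9.3 pos [0.6292 0.3593 0.1699] yaw 91.6 q6 2.05 -> turn [-0.    -0.026 -0.   ] shift [ 0.001  -0.0003  0.06  ] rows 0.5
t=9.3 pos [0.6292 0.3593 0.1699] yaw 91.6 q6 2.05 -> turn [ 0.019 -0.022 -0.94 ] shift [ 0.001  -0.0003  0.06  ] rows 7.9
```

```bash
python3 -m pendant '[[[0,-0.02,-0.1],[0,0,0.03],0.5],[[0,-0.02,-0.22],[0,0,0.06],0.5],[[0.01,-0.02,-0.34],[0,0,0.06],0.5],[[0.01,-0.02,-0.45],[0,0,0.06],0.5],[[0.01,-0.02,-0.57],[0,0,0.06],0.5],[[0.01,-0.02,-0.69],[0,0,0.06],0.5],[[0.019,-0.022,-0.8],[0,0,0.06],0.5],[[0.019,-0.022,-0.9],[0,0,0.06],0.5],[[0.019,-0.022,-0.94],[0,0,0.06],0.5],[[0.019,-0.022,-0.94],[0,0,0.06],0.5],[[0.019,-0.022,-0.94],[0,0,0.06],0.5]]'; bash g.sh 0.629 0.361 0.027 176.2
python3 - <<'E'
from m import *
f=grab('wrist','w1.png')
for o in ridges(f): print(*o)
f=robot.grab_frame('top')
for o in ridges(f): 
    if 130<o[0][0]<245: print(*o)
E
```

```text
time_s: 10.65
ee_pos: [0.6297, 0.3601, 0.1393]
ee_rot: [[-0.998, 0.068, -0.0], [0.068, 0.998, -0.001], [0.0, -0.001, -1.0]]
force: [0.2, -0.1, 0.4]
opening: 0.0424
grip_force: 0.0
t=10.7 pos [0.6297 0.3601 0.1393] yaw 176.1 q6 0.59 -> turn [-0.    -0.    -0.001] shift [0.0016 0.002  0.2246] rows 1.8
[324.  45.] 1989 [0.5202 0.3972] [0.5206 0.3965] [12. 58.] 11.6 0.0417
[290. 166.] 1397 [0.5983 0.3706] [0.5962 0.3705] [11. 60.] -3.8 0.0418
[113. 229.] 1736 [0.6378 0.2328] [0.6357 0.2348] [13. 60.] 2.1 0.0415
[198. 183.] 83 [0.6365 0.2325] [0.6371 0.2322] [13. 58.] 2.3 0.0415
[153. 195.] 92 [0.5974 0.3711] [0.5957 0.3699] [15. 61.] -3.0 0.0411
```

View pics/w1.png

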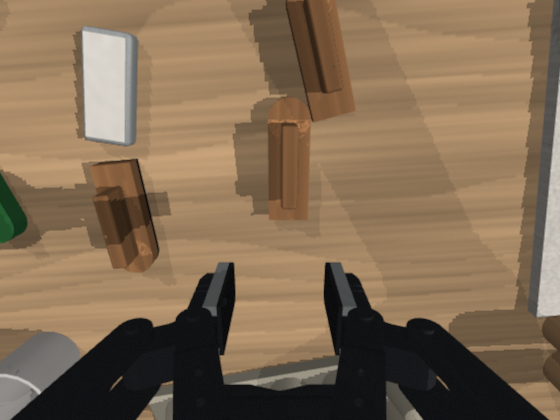

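The knock has moved block A: the wrist view has it at (290,165), with C just beside it at (320,55). Re-aimed.

```bash
bash g.sh 0.598 0.3708 0.027 176.2
```

```text
t=10.8 pos [0.6297 0.3602 0.1389] yaw 176.1 q6 0.59 -> turn [-0.001 -0.    -0.001] shift [0.0645 0.0171 0.2239] rows 1.9
```

```bash
python3 -m pendant '[[[0,0,0],[0.065,0.017,0],0.5],[[0,0,0],[0.065,0.017,0.06],0.5],[[0,0,0],[0.065,0.017,0.15],0.5],[[0,0,0],[0.065,0.017,0.21],0.5],[[0,0,0],[0.065,0.017,0.224],0.5],[[0,0,0],[0.065,0.017,0.224],0.55],[[0,0,0],[0.065,0.017,0.224],1],[[0,0,0],[0.065,0.017,0.224],1],[[0,0,0],[0.065,0.017,0.224],1],[[0,0,0],[0.065,0.017,0.224],1],[[0,0,0],[0.065,0.017,0.224],1],[[0,0,0],[0.065,0.017,0.224],1]]' 40; bash g.sh 0.598 0.3708 0.027 176.2
```

```text
time_s: 12.25
ee_pos: [0.5986, 0.3716, 0.0285]
ee_rot: [[-0.998, 0.066, 0.002], [0.066, 0.998, 0.0], [-0.002, 0.001, -1.0]]
force: [0.4, -0.1, 5.8]
opening: 0.0114
grip_force: 39.9
t=12.2 pos [0.5986 0.3716 0.0285] yaw 176.2 q6 0.62 -> turn [0.    0.001 0.   ] shift [ 0.0012 -0.0016  0.003 ] rows 0.0
```

```bash
python3 -m pendant '[[[0,0,0],[0,0,-0.04],1],[[0,0,0],[0,0,-0.12],1],[[0,0,0],[0,0,-0.2],1],[[0,0,0],[0,0,-0.2],1],[[0,0,0],[0,0,-0.2],1]]'; bash g.sh 0.6121 -0.0246 0.11 183.1;bash g.sh 0.6121 -0.0246 0.0515 183.1
```

```text
time_s: 12.88
ee_pos: [0.5974, 0.3709, 0.1259]
ee_rot: [[-0.998, 0.066, -0.001], [0.066, 0.998, -0.002], [0.001, -0.002, -1.0]]
force: [-0.3, 0.3, -0.7]
opening: 0.0112
grip_force: 39.1
t=12.9 pos [0.5974 0.3709 0.1259] yaw 176.2 q6 0.62 -> turn [-0.001 -0.001 -0.076] shift [-0.0813 -0.7873  0.033 ] rows 6.3
t=12.9 pos [0.5974 0.3709 0.1259] yaw 176.2 q6 0.62 -> turn [-0.001 -0.001 -0.076] shift [-0.0814 -0.7871  0.15  ] rows 6.4
```

```bash
python3 -m pendant '[[[0,0,-0.02],[-0.01,-0.09,0],1],[[0,0,-0.03],[-0.02,-0.2,0],1],[[0,0,-0.04],[-0.03,-0.32,0],1],[[0,0,-0.05],[-0.045,-0.44,0],1],[[0,0,-0.06],[-0.06,-0.56,0],1],[[0,0,-0.076],[-0.07,-0.68,0],1],[[0,0,-0.076],[-0.081,-0.76,0],1],[[0,0,-0.076],[-0.081,-0.787,0.03],1],[[0,0,-0.076],[-0.081,-0.787,0.033],1],[[0,0,-0.076],[-0.081,-0.787,0.033],1]]'; bash g.sh 0.6121 -0.0246 0.0515 183.1
python3 - <<'E'
from m import *
f=grab('wrist','w2.png');C=cloud(f)
print(np.array(f['extrinsics'])[:3,3])
E
```

```text
time_s: 14.12
ee_pos: [0.6116, -0.023, 0.1095]
ee_rot: [[-0.998, -0.055, -0.003], [-0.055, 0.998, -0.001], [0.003, -0.001, -1.0]]
force: [0.3, 0.6, 0.2]
opening: 0.011
grip_force: 39.2
t=14.1 pos [ 0.6116 -0.023   0.1095] yaw -176.8 q6 -0.09 -> turn [-0.    -0.002  0.001] shift [-0.0011 -0.0032  0.116 ] rows 0.9
[ 0.52818799 -0.02675801  0.24418911]
```

View pics/w2.png

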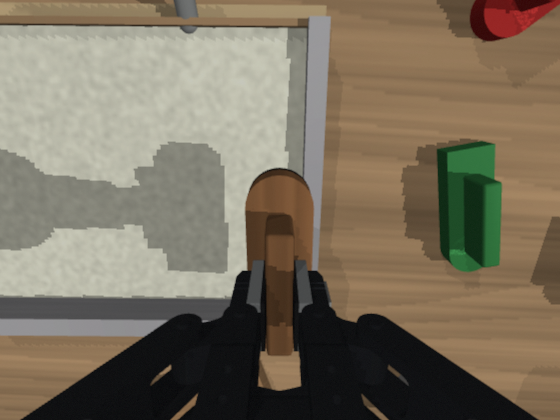

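The wrist view shows the held block at (280,220), stop edge at u≈305, fence foot at v≈298; I'll measure both edges from here.

```bash
python3 - <<'E'
from m import *
f=dict(np.load('pics/w2.npz'));C=cloud(f);Z=C[...,2]
c=np.array([.677,-.002]);a=np.radians(3.1);ex=np.array([np.cos(a),np.sin(a)]);ey=np.array([-ex[1],ex[0]])
T=np.stack([(C[...,:2]-c)@ex,(C[...,:2]-c)@ey,Z-.022],-1)*1000
for v in (40,70,100,130,160): # stop: top points z~12
    r=T[v,280:345]; s=r[(r[:,2]>9)&(r[:,2]<16)]; print('stop row',v,s[:,0].mean().round(1),'y',s[:,1].min().round(1),s[:,1].max().round(1),'floor ymax',r[abs(r[:,2])<3][:,1].max().round(1))
for u in (20,70,120,170,200):
    r=T[270:345,u]; s=r[(r[:,2]>22)&(r[:,2]<30)]; fl=r[abs(r[:,2])<3]; print('fence col',u,fl[:,1].mean().round(1),'floor xmax',fl[:,0].max().round(1),'top x',s[:,0].min().round(1) if len(s) else '', 'floor z',fl[:,2].mean().round(1))
E
```

```text
stop row 40 -178.1 y -0.4 11.1 floor ymax -0.4
stop row 70 -162.4 y 0.0 10.4 floor ymax -0.6
stop row 100 -145.8 y -0.6 11.0 floor ymax -0.7
stop row 130 -128.3 y -0.9 10.6 floor ymax -0.8
stop row 160 -109.8 y -1.0 10.7 floor ymax -1.0
fence col 20 -213.5 floor xmax -0.4 top x -1.8 floor z 0.2
fence col 70 -175.4 floor xmax -0.2 top x -0.7 floor z 0.5
fence col 120 -137.5 floor xmax 0.3 top x -0.6 floor z 0.4
fence col 170 -99.6 floor xmax 0.1 top x 0.5 floor z 0.3
fence col 200 -76.9 floor xmax 1.4 top x -0.2 floor z 0.3
```

```bash
python3 -m pendant '[[[0,0,0],[0,-0.002,0.04],1],[[0,0,0],[0,-0.002,0.09],1],[[0,0,0],[0,-0.002,0.114],1],[[0,0,0],[0,-0.002,0.118],1],[[0,0,0],[0,-0.002,0.118],1],[[0,0,0],[0,-0.002,0.118],1]]'; bash g.sh 0.6121 -0.0236 0.0505 183
```

```text
time_s: 14.92
ee_pos: [0.6129, -0.0252, 0.0525]
ee_rot: [[-0.999, -0.054, 0.001], [-0.054, 0.999, -0.001], [-0.001, -0.001, -1.0]]
force: [0.6, -0.9, -0.6]
opening: 0.0113
grip_force: 39.5
t=14.9 pos [ 0.6129 -0.0252  0.0525] yaw -176.9 q6 -0.09 -> turn [-0.001  0.     0.001] shift [0.0014 0.0034 0.004 ] rows 0.0
```

```bash
python3 -m pendant '[[[0,0,0],[0.001,0.003,0.004],1],[[0,0,0],[0.001,0.003,0.006],1],[[0,0,0],[0.001,0.003,0.006],1],[[0,0,0],[0.001,0.003,0.006],0.72],[[0,0,0],[0.001,0.003,0.006],0.72],[[0,0,0],[0.001,0.003,0.006],0.72],[[0,0,0],[0.001,0.003,-0.02],0.7],[[0,0,0],[0.001,0.003,-0.1],0.6],[[0,0,0],[0.001,0.003,-0.2],0.5],[[0,0,0],[0.001,0.003,-0.2],0.5],[[0,0,0],[0.001,0.003,-0.2],0.5]]'; bash g.sh 0.518 0.397 0.14 191
python3 - <<'E'
from m import *
f=grab('wrist','w3.png')
for o in ridges(f,z0=.022): print(*o)
f=robot.grab_frame('top')
for o in ridges(f): 
    if 130<o[0][0]<330: print(*o)
E
```

```text
time_s: 16.3
ee_pos: [0.6118, -0.0237, 0.1519]
ee_rot: [[-0.999, -0.054, -0.0], [-0.054, 0.999, -0.001], [0.0, -0.001, -1.0]]
force: [0.2, 0.1, -0.0]
opening: 0.0428
grip_force: 0.0
t=16.3 pos [ 0.6118 -0.0237  0.1519] yaw -176.9 q6 -0.09 -> turn [-0.001 -0.    -0.088] shift [0.1422 0.8503 0.0227] rows 6.9
[279. 213.] 1374 [ 0.6116 -0.0234] [ 0.6094 -0.0234] [12. 60.] 3.2 0.0638
[198. 183.] 78 [0.6371 0.2325] [0.6368 0.2324] [12. 58.] 2.1 0.0417
[143. 220.] 95 [0.5176 0.3978] [0.5177 0.3963] [14. 60.] 11.4 0.0419
[150. 249.] 93 [0.4266 0.3723] [0.4265 0.3709] [15. 60.] -16.1 0.0415
```

```bash
python3 -m pendant '[[[0,0,-0.01],[0.02,0.1,0],0.5],[[0,0,-0.02],[0.04,0.22,0],0.5],[[0,0,-0.03],[0.06,0.34,0],0.5],[[0,0,-0.04],[0.08,0.46,0],0.5],[[0,0,-0.05],[0.1,0.58,0],0.5],[[0,0,-0.07],[0.12,0.7,0],0.5],[[0,0,-0.09],[0.142,0.8,0],0.5],[[0,0,-0.09],[0.142,0.85,0.02],0.5],[[0,0,-0.09],[0.142,0.85,0.04],0.5],[[0,0,-0.09],[0.142,0.85,0.04],0.5]]'; bash g.sh 0.519 0.397 0.027 191.3
python3 - <<'E'
from m import *
f=robot.grab_frame('wrist')
for o in ridges(f): print(*o)
E
```

```text
time_s: 17.65
ee_pos: [0.5177, 0.3951, 0.1289]
ee_rot: [[-0.981, -0.193, -0.004], [-0.193, 0.981, -0.004], [0.004, -0.003, -1.0]]
force: [0.7, 0.1, -0.1]
opening: 0.0425
grip_force: 0.0
t=17.6 pos [0.5177 0.3951 0.1289] yaw -168.9 q6 0.46 -> turn [-0.002 -0.003 -0.002] shift [-0.0043  0.0039  0.2038] rows 1.6
[271.  74.] 2016 [0.4271 0.3717] [0.4261 0.3722] [12. 60.] -16.4 0.0418
[282. 216.] 1400 [0.5186 0.3974] [0.5161 0.397 ] [12. 60.] 12.0 0.0418
[ 53. 315.] 1595 [0.6374 0.2331] [0.634  0.2349] [13. 61.] 2.8 0.0414
```

```bash
python3 -m pendant '[[[0,0,-0.004],[-0.003,0.004,0.05],0.5],[[0,0,-0.004],[-0.003,0.004,0.13],0.5],[[0,0,-0.004],[-0.003,0.004,0.19],0.5],[[0,0,-0.004],[-0.003,0.004,0.204],0.5],[[0,0,-0.004],[-0.003,0.004,0.204],0.5],[[0,0,-0.004],[-0.003,0.004,0.204],1],[[0,0,-0.004],[-0.003,0.004,0.204],1],[[0,0,-0.004],[-0.003,0.004,0.204],1],[[0,0,-0.004],[-0.003,0.004,0.204],1],[[0,0,-0.004],[-0.003,0.004,0.204],1]]' 40
python3 -m pendant '[[[0,0,0],[0,0,-0.04],1],[[0,0,0],[0,0,-0.12],1],[[0,0,0],[0,0,-0.2],1],[[0,0,0],[0,0,-0.2],1],[[0,0,0],[0,0,-0.2],1]]'; bash g.sh 0.610 -0.0584 0.12 183
```

```text
time_s: 18.95
ee_pos: [0.5199, 0.3996, 0.0308]
ee_rot: [[-0.98, -0.2, 0.002], [-0.2, 0.98, 0.0], [-0.002, -0.0, -1.0]]
force: [1.0, -0.2, 6.4]
opening: 0.0109
grip_force: 40.0
time_s: 19.58
ee_pos: [0.5189, 0.399, 0.1285]
ee_rot: [[-0.98, -0.2, -0.001], [-0.2, 0.98, -0.002], [0.002, -0.001, -1.0]]
force: [-0.8, -1.6, -1.8]
opening: 0.011
grip_force: 39.1
t=19.6 pos [0.5189 0.399  0.1285] yaw -168.5 q6 0.45 -> turn [-0.001 -0.001  0.095] shift [ 0.0044 -0.9327  0.0182] rows 7.5
```

```bash
bash g.sh 0.6124 -0.0584 0.09 183; python3 -m pendant '[[[0,0,0.01],[0,-0.1,0],1],[[0,0,0.02],[0,-0.22,0],1],[[0,0,0.03],[0,-0.34,0],1],[[0,0,0.04],[0,-0.46,0],1],[[0,0,0.06],[0,-0.58,0],1],[[0,0,0.08],[0,-0.7,0],1],[[0,0,0.095],[0,-0.82,0],1],[[0,0,0.095],[0,-0.9,0],1],[[0,0,0.095],[0.001,-0.932,0.018],1],[[0,0,0.095],[0.001,-0.932,0.06],1],[[0,0,0.095],[0.001,-0.932,0.06],1],[[0,0,0.095],[0.001,-0.932,0.06],1]]'; bash g.sh 0.6124 -0.0578 0.0535 183
```

```text
t=19.6 pos [0.5189 0.399  0.1285] yaw -168.5 q6 0.45 -> turn [-0.001 -0.001  0.095] shift [-4.000e-04 -9.336e-01  7.820e-02] rows 7.5
time_s: 21.08
ee_pos: [0.6114, -0.0568, 0.0993]
ee_rot: [[-0.999, -0.053, -0.002], [-0.053, 0.999, -0.001], [0.002, -0.001, -1.0]]
force: [0.5, 0.6, 0.3]
opening: 0.0112
grip_force: 39.2
t=21.1 pos [ 0.6114 -0.0568  0.0993] yaw -177.0 q6 -0.15 -> turn [-0.001 -0.001  0.001] shift [-0.002  -0.002   0.0915] rows 0.7
```

```bash
python3 -m pendant '[[[0,0,0],[0,-0.002,0.04],1],[[0,0,0],[0,-0.002,0.075],1],[[0,0,0],[0,-0.002,0.09],1],[[0,0,0],[0,-0.002,0.09],1],[[0,0,0],[0,-0.002,0.09],1]]'; bash g.sh 0.6124 -0.0578 0.0525 183
```

```text
time_s: 21.7
ee_pos: [0.6122, -0.0587, 0.0552]
ee_rot: [[-0.999, -0.052, 0.0], [-0.052, 0.999, -0.001], [0.0, -0.001, -1.0]]
force: [0.8, 0.2, -0.5]
opening: 0.011
grip_force: 39.2
t=21.7 pos [ 0.6122 -0.0587  0.0552] yaw -177.0 q6 -0.15 -> turn [-0.001 -0.    -0.   ] shift [-0.0005  0.0017  0.0054] rows 0.0
```

```bash
python3 -m pendant '[[[0,0,0],[0,0,0.005],1],[[0,0,0],[0,0.005,0.006],1],[[0,0,0],[0,0.005,0.006],1],[[0,0,0],[0,0.005,0.006],0.75],[[0,0,0],[0,0.005,0.006],0.74],[[0,0,0],[0,0.005,0.006],0.74],[[0,0,0],[0,0.005,-0.02],0.72],[[0,0,0],[0,0.005,-0.1],0.6],[[0,0,0],[0,0.005,-0.2],0.5],[[0,0,0],[0,0.005,-0.2],0.5],[[0,0,0],[0,0.005,-0.2],0.5]]'; bash g.sh 0.637 0.233 0.14 182.2
python3 - <<'E'
from m import *
f=grab('wrist','w4.png')
for o in ridges(f,z0=.022): print(*o)
f=robot.grab_frame('top')
for o in ridges(f): 
    if 130<o[0][0]<330: print(*o)
E
```

```text
time_s: 23.08
ee_pos: [0.6118, -0.0561, 0.155]
ee_rot: [[-0.999, -0.052, -0.0], [-0.052, 0.999, -0.001], [0.0, -0.001, -1.0]]
force: [0.4, 0.1, 0.0]
opening: 0.0426
grip_force: 0.0
t=23.1 pos [ 0.6118 -0.0561  0.155 ] yaw -177.0 q6 -0.14 -> turn [-0.001 -0.     0.009] shift [-0.0804  0.5748  0.0292] rows 4.6
[279. 210.] 1369 [ 0.6107 -0.0556] [ 0.6084 -0.0558] [12. 60.] 2.8 0.0638
[323. 214.] 1438 [ 0.6115 -0.0232] [ 0.6092 -0.024 ] [12. 60.] 3.0 0.0637
[198. 183.] 82 [0.6358 0.2324] [0.636  0.2322] [13. 58.] 2.6 0.0425
[150. 250.] 97 [0.4267 0.3724] [0.4261 0.371 ] [16. 59.] -16.5 0.0406
```

```bash
python3 -m pendant '[[[0,0,0.005],[-0.01,0.1,0],0.5],[[0,0,0.009],[-0.03,0.22,0],0.5],[[0,0,0.009],[-0.05,0.34,0],0.5],[[0,0,0.009],[-0.07,0.46,0],0.5],[[0,0,0.009],[-0.08,0.55,0],0.5],[[0,0,0.009],[-0.08,0.575,0.03],0.5],[[0,0,0.009],[-0.08,0.575,0.05],0.5],[[0,0,0.009],[-0.08,0.575,0.05],0.5],[[0,0,0.009],[-0.08,0.575,0.05],0.5]]'; bash g.sh 0.637 0.233 0.0275 182.3
python3 - <<'E'
from m import *
f=robot.grab_frame('wrist')
for o in ridges(f): print(*o)
E
```

```text
time_s: 24.3
ee_pos: [0.6369, 0.2315, 0.1294]
ee_rot: [[-0.999, -0.036, -0.001], [-0.036, 0.999, -0.001], [0.001, -0.001, -1.0]]
force: [-0.2, 0.8, -0.7]
opening: 0.043
grip_force: 0.0
t=24.3 pos [0.6369 0.2315 0.1294] yaw -177.9 q6 0.31 -> turn [-0.001 -0.001 -0.003] shift [-0.0006  0.0033  0.2038] rows 1.6
[280. 215.] 1355 [0.638  0.2327] [0.6352 0.2325] [12. 60.] 1.6 0.0418
```

```bash
python3 -m pendant '[[[0,0,0],[0,0.0025,0.05],0.5],[[0,0,0],[0,0.0025,0.13],0.5],[[0,0,0],[0,0.0025,0.19],0.5],[[0,0,0],[0,0.0025,0.204],0.5],[[0,0,0],[0,0.0025,0.204],0.5],[[0,0,0],[0,0.0025,0.204],1],[[0,0,0],[0,0.0025,0.204],1],[[0,0,0],[0,0.0025,0.204],1],[[0,0,0],[0,0.0025,0.204],1],[[0,0,0],[0,0.0025,0.204],1]]' 40
python3 -m pendant '[[[0,0,0],[0,0,-0.04],1],[[0,0,0],[0,0,-0.12],1],[[0,0,0],[0,0,-0.2],1],[[0,0,0],[0,0,-0.22],1],[[0,0,0],[0,0,-0.22],1]]'; bash g.sh 0.612 -0.0908 0.12 93; bash g.sh 0.612 -0.0908 0.12 3
```

```text
time_s: 25.6
ee_pos: [0.6377, 0.2345, 0.029]
ee_rot: [[-0.999, -0.038, 0.002], [-0.038, 0.999, -0.0], [-0.002, -0.0, -1.0]]
force: [0.2, -0.2, 5.7]
opening: 0.0111
grip_force: 40.2
time_s: 26.22
ee_pos: [0.6369, 0.2345, 0.1374]
ee_rot: [[-0.999, -0.038, 0.0], [-0.038, 0.999, -0.001], [0.0, -0.001, -1.0]]
force: [0.2, 0.8, -1.9]
opening: 0.0115
grip_force: 39.2
t=26.2 pos [0.6369 0.2345 0.1374] yaw -177.8 q6 0.32 -> turn [-0.     0.     0.991] shift [ 0.0744 -0.6481  0.0353] rows 8.3
t=26.2 pos [0.6369 0.2345 0.1374] yaw -177.8 q6 0.32 -> turn [-0.000e+00  1.000e-03  1.991e+00] shift [ 0.0744 -0.6481  0.0353] rows 16.7
```

```bash
python3 -m pendant '[[[0,0,0.1],[0.01,-0.09,0],1],[[0,0,0.22],[0.02,-0.18,0],1],[[0,0,0.34],[0.03,-0.27,0],1],[[0,0,0.45],[0.04,-0.36,0],1],[[0,0,0.57],[0.05,-0.45,0],1],[[0,0,0.69],[0.06,-0.54,0],1],[[0,0,0.8],[0.074,-0.62,0],1],[[0,0,0.92],[0.074,-0.648,0],1],[[0,0,0.99],[0.074,-0.648,0],1],[[0,0,0.99],[0.074,-0.648,0],1]]'; bash g.sh 0.6124 -0.0905 0.1 3
```

```text
time_s: 27.48
ee_pos: [0.611, -0.091, 0.1355]
ee_rot: [[-0.054, 0.999, -0.004], [0.999, 0.054, -0.001], [-0.0, -0.004, -1.0]]
force: [-0.2, 0.6, -0.3]
opening: 0.0109
grip_force: 39.3
t=27.5 pos [ 0.611  -0.091   0.1355] yaw 93.1 q6 1.37 -> turn [-0.002  0.002  1.001] shift [0.0009 0.0032 0.0709] rows 8.4
```

```bash
python3 -m pendant '[[[0,0,0.1],[0,0.003,0],1],[[0,0,0.22],[0,0.003,0],1],[[0,0,0.34],[0,0.003,0],1],[[0,0,0.45],[0,0.003,0],1],[[0,0,0.57],[0,0.003,0],1],[[0,0,0.69],[0,0.003,0],1],[[0,0,0.8],[0,0.003,0],1],[[0,0,0.92],[0,0.003,0.03],1],[[0,0,1],[0,0.003,0.07],1],[[0,0,1],[0,0.003,0.07],1],[[0,0,1],[0,0.003,0.07],1]]'; bash g.sh 0.6124 -0.0905 0.0525 3
```

```text
time_s: 28.85
ee_pos: [0.6134, -0.0905, 0.1026]
ee_rot: [[0.998, 0.057, -0.001], [0.057, -0.998, -0.001], [-0.001, 0.001, -1.0]]
force: [-1.3, -0.1, -1.0]
opening: 0.0113
grip_force: 39.3
t=28.9 pos [ 0.6134 -0.0905  0.1026] yaw 3.3 q6 2.94 -> turn [0.001 0.001 0.003] shift [-0.0019 -0.0003  0.1002] rows 0.8
```

```bash
python3 -m pendant '[[[0,0,0.003],[-0.002,0.002,0.04],1],[[0,0,0.003],[-0.002,0.002,0.08],1],[[0,0,0.003],[-0.002,0.002,0.096],1],[[0,0,0.003],[-0.002,0.002,0.098],1],[[0,0,0.003],[-0.002,0.002,0.098],1]]'; bash g.sh 0.6124 -0.0890 0.051 3
```

```text
time_s: 29.48
ee_pos: [0.6131, -0.092, 0.0546]
ee_rot: [[0.999, 0.049, 0.001], [0.049, -0.999, -0.001], [0.0, 0.001, -1.0]]
force: [0.3, -0.3, -0.7]
opening: 0.0113
grip_force: 39.3
t=29.5 pos [ 0.6131 -0.092   0.0546] yaw 2.8 q6 2.94 -> turn [ 0.001 -0.    -0.002] shift [-0.0011 -0.0061  0.0071] rows 0.1
```

```bash
python3 -m pendant '[[[0,0,0],[0,0,0.006],1],[[0,0,0],[0,-0.006,0.007],1],[[0,0,0],[0,-0.007,0.007],1],[[0,0,0],[0,-0.007,0.007],0.75],[[0,0,0],[0,-0.007,0.007],0.74],[[0,0,0],[0,-0.007,0.007],0.74],[[0,0,0],[0,-0.007,-0.02],0.72],[[0,0,0],[0,-0.007,-0.1],0.6],[[0,0,0],[0,-0.007,-0.2],0.5],[[0,0,0],[0,-0.007,-0.2],0.5],[[0,0,0],[0,-0.007,-0.2],0.5]]'; bash g.sh 0.4268 0.372 0.14 93;bash g.sh 0.4268 0.372 0.14 163.6
python3 - <<'E'
from m import *
f=grab('wrist','w5.png')
for o in ridges(f,z0=.022): print(*o)
f=robot.grab_frame('top')
for o in ridges(f): 
    if 130<o[0][0]<330: print(*o)
for o in ridges(f,z0=.022): 
    if 130<o[0][0]<330: print(*o)
E
```

```text
time_s: 30.85
ee_pos: [0.6125, -0.0883, 0.154]
ee_rot: [[0.999, 0.049, -0.0], [0.049, -0.999, -0.001], [-0.0, 0.001, -1.0]]
force: [0.1, -0.8, 0.1]
opening: 0.0426
grip_force: 0.0
t=30.9 pos [ 0.6125 -0.0883  0.154 ] yaw 2.8 q6 2.95 -> turn [ 1.000e-03  1.000e-03 -1.002e+00] shift [-0.3258 -0.9377  0.0269] rows 8.4
t=30.9 pos [ 0.6125 -0.0883  0.154 ] yaw 2.8 q6 2.95 -> turn [ 0.000e+00  1.000e-03 -1.787e+00] shift [-0.3258 -0.9377  0.0269] rows 15.0
[191. 210.] 1600 [ 0.6121 -0.0239] [ 0.6143 -0.025 ] [12. 59.] 3.0 0.0635
[280. 211.] 1336 [ 0.6142 -0.0881] [ 0.6168 -0.088 ] [12. 59.] 2.5 0.0637
[236. 213.] 1448 [ 0.6111 -0.0563] [ 0.6134 -0.0567] [12. 59.] 2.9 0.0636
[150. 249.] 92 [0.4266 0.3719] [0.4264 0.3708] [13. 60.] -15.7 0.0422
```

```bash
python3 -m pendant '[[[0,0,-0.1],[-0.03,-0.1,0],0.5],[[0,0,-0.22],[-0.07,-0.2,0],0.5],[[0,0,-0.34],[-0.1,-0.3,0],0.5],[[0,0,-0.45],[-0.14,-0.41,0],0.5],[[0,0,-0.57],[-0.18,-0.52,0],0.5],[[0,0,-0.69],[-0.22,-0.63,0],0.5],[[0,0,-0.8],[-0.26,-0.74,0],0.5],[[0,0,-0.9],[-0.3,-0.85,0],0.5],[[0,0,-0.98],[-0.326,-0.937,0],0.5],[[0,0,-0.98],[-0.326,-0.937,0],0.5],[[0,0,-0.98],[-0.326,-0.937,0],0.5]]';bash g.sh 0.4268 0.372 0.13 163.6
```

```text
time_s: 32.33
ee_pos: [0.4262, 0.371, 0.1521]
ee_rot: [[-0.017, 1.0, -0.002], [1.0, 0.017, -0.003], [-0.003, -0.002, -1.0]]
force: [-0.8, 0.2, 1.5]
opening: 0.0428
grip_force: 0.0
t=32.3 pos [0.4262 0.371  0.1521] yaw 91.0 q6 2.27 -> turn [-0.003  0.001 -0.807] shift [0.002  0.0013 0.0442] rows 6.8
```

```bash
python3 -m pendant '[[[0,0,-0.1],[0,0,0.02],0.5],[[0,0,-0.22],[0,0,0.04],0.5],[[0,0,-0.34],[0,0,0.044],0.5],[[0,0,-0.45],[0,0,0.044],0.5],[[0,0,-0.57],[0,0,0.044],0.5],[[0,0,-0.69],[0,0,0.044],0.5],[[0,0,-0.807],[0.001,0.001,0.044],0.5],[[-0.003,0.001,-0.807],[0.001,0.001,0.044],0.5],[[-0.003,0.001,-0.807],[0.001,0.001,0.044],0.5]]';bash g.sh 0.427 0.3718 0.0275 163.6
python3 - <<'E'
from m import *
f=robot.grab_frame('wrist')
for o in ridges(f): print(*o)
E
```

```text
time_s: 33.45
ee_pos: [0.4274, 0.3712, 0.1311]
ee_rot: [[-0.958, 0.286, 0.002], [0.286, 0.958, 0.002], [-0.001, 0.003, -1.0]]
force: [-0.1, 0.5, 0.5]
opening: 0.0428
grip_force: 0.0
t=33.5 pos [0.4274 0.3712 0.1311] yaw 163.4 q6 1.01 -> turn [ 0.002  0.001 -0.003] shift [0.0013 0.0004 0.2071] rows 1.7
[278. 212.] 1360 [0.4269 0.3715] [0.4246 0.3724] [12. 60.] -16.3 0.0419
```

```bash
python3 -m pendant '[[[0.002,0.001,0],[0.001,0,0.05],0.5],[[0.002,0.001,0],[0.001,0,0.13],0.5],[[0.002,0.001,0],[0.001,0,0.19],0.5],[[0.002,0.001,0],[0.001,0,0.207],0.5],[[0.002,0.001,0],[0.001,0,0.207],0.5],[[0.002,0.001,0],[0.001,0,0.207],1],[[0.002,0.001,0],[0.001,0,0.207],1],[[0.002,0.001,0],[0.001,0,0.207],1],[[0.002,0.001,0],[0.001,0,0.207],1],[[0.002,0.001,0],[0.001,0,0.207],1]]' 40
python3 -m pendant '[[[0,0,0],[0,0,-0.04],1],[[0,0,0],[0,0,-0.12],1],[[0,0,0],[0,0,-0.2],1],[[0,0,0],[0,0,-0.22],1],[[0,0,0],[0,0,-0.22],1]]'; bash g.sh 0.6142 -0.123 0.135 93
```

```text
time_s: 34.75
ee_pos: [0.4277, 0.3733, 0.0292]
ee_rot: [[-0.959, 0.282, 0.002], [0.282, 0.959, 0.002], [-0.001, 0.002, -1.0]]
force: [-0.1, 0.7, 6.3]
opening: 0.0109
grip_force: 40.0
time_s: 35.38
ee_pos: [0.4271, 0.3727, 0.1378]
ee_rot: [[-0.959, 0.282, 0.0], [0.282, 0.959, 0.001], [0.0, 0.001, -1.0]]
force: [-0.8, 0.6, -0.3]
opening: 0.0113
grip_force: 39.1
t=35.4 pos [0.4271 0.3727 0.1378] yaw 163.6 q6 1.00 -> turn [ 0.    -0.     0.785] shift [-0.6384 -0.8457  0.005 ] rows 8.5
```

```bash
python3 -m pendant '[[[0,0,0.08],[-0.06,-0.08,0],1],[[0,0,0.16],[-0.13,-0.17,0],1],[[0,0,0.25],[-0.2,-0.26,0],1],[[0,0,0.34],[-0.27,-0.35,0],1],[[0,0,0.43],[-0.34,-0.45,0],1],[[0,0,0.52],[-0.41,-0.54,0],1],[[0,0,0.61],[-0.48,-0.63,0],1],[[0,0,0.7],[-0.55,-0.72,0],1],[[0,0,0.785],[-0.61,-0.8,0],1],[[0,0,0.785],[-0.638,-0.846,0],1],[[0,0,0.785],[-0.638,-0.846,0],1],[[0,0,0.785],[-0.638,-0.846,0],1]]';bash g.sh 0.6142 -0.123 0.1 3
```

```text
time_s: 36.88
ee_pos: [0.6129, -0.1226, 0.1359]
ee_rot: [[-0.052, 0.999, -0.003], [0.999, 0.052, 0.001], [0.001, -0.003, -1.0]]
force: [0.9, -0.0, -0.1]
opening: 0.0113
grip_force: 39.2
t=36.9 pos [ 0.6129 -0.1226  0.1359] yaw 93.0 q6 1.32 -> turn [-0.002  0.001  1.   ] shift [-0.0009  0.0027  0.0719] rows 8.4
```

```bash
python3 -m pendant '[[[0,0,0.1],[0,0.002,0],1],[[0,0,0.22],[0,0.002,0],1],[[0,0,0.34],[0,0.002,0],1],[[0,0,0.45],[0,0.002,0],1],[[0,0,0.57],[0,0.002,0],1],[[0,0,0.69],[0,0.002,0],1],[[0,0,0.8],[0,0.002,0],1],[[0,0,0.92],[0,0.002,0.03],1],[[0,0,1],[0,0.002,0.07],1],[[0,0,1],[0,0.002,0.07],1],[[0,0,1],[0,0.002,0.07],1]]'; bash g.sh 0.6142 -0.122 0.0546 3
```

```text
time_s: 38.25
ee_pos: [0.6148, -0.1223, 0.1031]
ee_rot: [[0.998, 0.055, -0.0], [0.055, -0.998, 0.0], [-0.0, -0.0, -1.0]]
force: [-0.1, 0.5, -0.9]
opening: 0.0109
grip_force: 39.2
t=38.2 pos [ 0.6148 -0.1223  0.1031] yaw 3.2 q6 2.89 -> turn [-0.     0.     0.002] shift [-0.0011 -0.0007  0.0969] rows 0.8
```

```bash
python3 -m pendant '[[[0,0,0.003],[-0.001,0.001,0.04],1],[[0,0,0.003],[-0.001,0.001,0.08],1],[[0,0,0.003],[-0.001,0.001,0.096],1],[[0,0,0.003],[-0.001,0.001,0.098],1],[[0,0,0.003],[-0.001,0.001,0.098],1]]'; bash g.sh 0.614 -0.120 0.051 3
```

```text
time_s: 38.88
ee_pos: [0.6148, -0.1237, 0.0545]
ee_rot: [[0.999, 0.048, 0.001], [0.048, -0.999, -0.0], [0.001, 0.0, -1.0]]
force: [-0.1, -0.9, -0.8]
opening: 0.0113
grip_force: 39.2
t=38.9 pos [ 0.6148 -0.1237  0.0545] yaw 2.7 q6 2.90 -> turn [ 0.    -0.    -0.003] shift [-0.0013 -0.0075  0.0071] rows 0.1
```

```bash
python3 -m pendant '[[[0,0,-0.003],[0,0,0.006],1],[[0,0,-0.003],[0,-0.004,0.006],1],[[0,0,-0.003],[0,-0.008,0.006],1],[[0,0,-0.003],[0,-0.009,0.006],1],[[0,0,-0.003],[0,-0.009,0.006],1]]'; bash g.sh 0.614 -0.120 0.051 3
python3 -m pendant '[[[0,0,0],[0,-0.001,0],1],[[0,0,0],[0,-0.002,0],1],[[0,0,0],[0,-0.003,0],1],[[0,0,0],[0,-0.003,0],1]]'; bash g.sh 0.614 -0.120 0.051 3
```

```text
time_s: 39.5
ee_pos: [0.6145, -0.1199, 0.0512]
ee_rot: [[0.999, 0.052, 0.0], [0.052, -0.999, -0.001], [0.0, 0.002, -1.0]]
force: [-0.3, -4.2, 6.7]
opening: 0.011
grip_force: 40.0
t=39.5 pos [ 0.6145 -0.1199  0.0512] yaw 3.0 q6 2.90 -> turn [ 0.001 -0.    -0.   ] shift [-0.001   0.0002  0.0004] rows 0.0
time_s: 40.0
ee_pos: [0.6143, -0.1196, 0.0513]
ee_rot: [[0.999, 0.051, 0.0], [0.051, -0.999, -0.004], [0.0, 0.004, -1.0]]
force: [-0.5, -8.5, 5.4]
opening: 0.0114
grip_force: 40.0
t=40.0 pos [ 0.6143 -0.1196  0.0513] yaw 2.9 q6 2.90 -> turn [ 0.003 -0.    -0.001] shift [-0.0007  0.0007  0.0005] rows 0.0
```

```bash
python3 -m pendant '[[[0,0,0],[0,0.002,0],1],[[0,0,0],[0,0.002,0],1],[[0,0,0],[0,0.002,0],0.75],[[0,0,0],[0,0.002,0],0.74],[[0,0,0],[0,0.002,0],0.74],[[0,0,0],[0,0.002,-0.03],0.72],[[0,0,0],[0,0.002,-0.1],0.6],[[0,0,0],[0,0.002,-0.2],0.5],[[0,0,0],[0,0.002,-0.22],0.5],[[0,0,0],[0,0.002,-0.22],0.5]]'
python3 - <<'E'
from m import *
f=grab('wrist','w6.png')
for o in ridges(f,z0=.022): print(*o)
E
bash g.sh 0.4535 -0.144 0.16 93
```

```text
time_s: 41.25
ee_pos: [0.6147, -0.1186, 0.1618]
ee_rot: [[0.999, 0.052, 0.002], [0.052, -0.999, -0.0], [0.002, 0.0, -1.0]]
force: [0.0, 0.2, 0.3]
opening: 0.0431
grip_force: 0.0
[153. 207.] 1630 [ 0.612  -0.0238] [ 0.6141 -0.0252] [12. 60.] 2.7 0.0634
[239. 210.] 1363 [ 0.6137 -0.0879] [ 0.6159 -0.0884] [12. 59.] 2.5 0.0636
[283. 209.] 1275 [ 0.6156 -0.1207] [ 0.618  -0.1204] [12. 59.] 2.6 0.0637
[196. 211.] 1488 [ 0.6106 -0.0557] [ 0.6128 -0.0567] [12. 60.] 2.6 0.0635
t=41.3 pos [ 0.614  -0.1185  0.1603] yaw 3.0 q6 2.90 -> turn [-0.001  0.    -1.   ] shift [-0.3232  0.0342  0.0009] rows 8.4
```

View pics/w6.png

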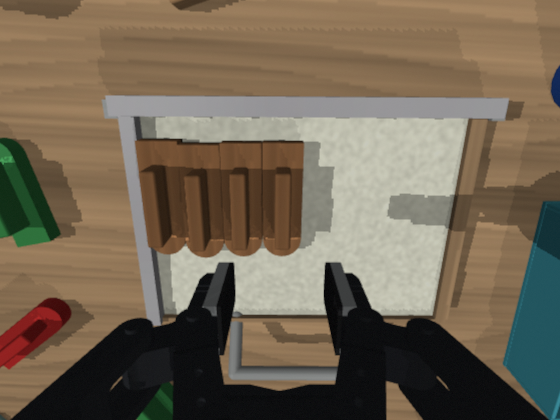

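The wrist view shows four blocks packed side by side against the stop (137–303, 142–255), square ends up and clear of the fence (v≈115). Now the handle at (285,372).

```bash
python3 -m pendant '[[[0,0,-0.1],[-0.04,0,0],0.5],[[0,0,-0.22],[-0.08,0.01,0],0.5],[[0,0,-0.34],[-0.12,0.01,0],0.5],[[0,0,-0.45],[-0.16,0.02,0],0.5],[[0,0,-0.57],[-0.2,0.02,0],0.5],[[0,0,-0.69],[-0.24,0.03,0],0.5],[[0,0,-0.8],[-0.28,0.03,0],0.5],[[0,0,-0.92],[-0.323,0.034,0],0.5],[[0,0,-1],[-0.323,0.034,0],0.5],[[0,0,-1],[-0.323,0.034,0],0.5],[[0,0,-1],[-0.323,0.034,0],0.5]]'
python3 - <<'E'
from m import *
f=robot.grab_frame('wrist');C=cloud(f).reshape(-1,3)
g=C[(C[:,2]>.045)&(C[:,2]<.06)&(C[:,0]>.435)&(C[:,0]<.47)&(C[:,1]<-.08)&(C[:,1]>-.21)];print(len(g),g.mean(0),g.min(0),g.max(0))
f=robot.grab_frame('top');C=cloud(f).reshape(-1,3)
g=C[(C[:,2]>.045)&(C[:,2]<.06)&(C[:,0]>.435)&(C[:,0]<.47)&(C[:,1]<-.08)&(C[:,1]>-.21)];print(len(g),g.mean(0),g.min(0),g.max(0))
E
bash g.sh 0.453 -0.1445 0.042 93
```

```text
time_s: 42.68
ee_pos: [0.4534, -0.1439, 0.1598]
ee_rot: [[-0.05, 0.999, -0.002], [0.999, 0.05, 0.001], [0.001, -0.002, -1.0]]
force: [-0.0, 0.0, 0.4]
opening: 0.0427
grip_force: 0.0
2804 [ 0.45414039 -0.13774036  0.05404701] [ 0.4450345  -0.2093599   0.04501149] [ 0.4699945  -0.0800085   0.05776927]
40 [ 0.45355978 -0.09009956  0.05407112] [ 0.44585338 -0.10540404  0.04801159] [ 0.46730601 -0.08087489  0.05976469]
t=42.8 pos [ 0.4537 -0.1439  0.1601] yaw 92.9 q6 1.21 -> turn [-0.001 -0.    -0.001] shift [-0.0012 -0.001   0.2362] rows 1.9
```

```bash
python3 -m pendant '[[[0,0,0],[0,0,0.05],0.5],[[0,0,0],[0,0,0.13],0.5],[[0,0,0],[0,0,0.2],0.5],[[0,0,0],[0,-0.001,0.236],0.5],[[0,0,0],[0,-0.001,0.236],0.5],[[0,0,0],[0,-0.001,0.236],0.8],[[0,0,0],[0,-0.001,0.236],1],[[0,0,0],[0,-0.001,0.236],1],[[0,0,0],[0,-0.001,0.236],1],[[0,0,0],[0,-0.001,0.236],1]]' 40
python3 - <<'E'
from h import *
s=robot.read_state();R=s['ee_rot'];print(s['ee_pos'],s['force'])
a=np.radians(2.9);ex=np.array([np.cos(a),np.sin(a),0])
for th in (.05,.1,.15,.2,.25,.3,.35,.4,.45,.5):
    # hinge->handle (-235,34): rotate so handle rises
    x=-.235*np.cos(th)+.034*np.sin(th)+.235; z=.235*np.sin(th)+.034*np.cos(th)-.034
    print(th,(R.T@(ex*x+np.array([0,0,z]))/.5).round(3))
E
```

```text
time_s: 44.02
ee_pos: [0.4525, -0.1444, 0.0438]
ee_rot: [[-0.051, 0.999, -0.001], [0.999, 0.051, -0.001], [-0.001, -0.001, -1.0]]
force: [-5.9, -0.8, 4.5]
opening: 0.0102
grip_force: 39.1
[ 0.45246898 -0.14438678  0.04376961] [-5.89028291 -0.75206215  4.54068375]
0.05 [-0.     0.004 -0.023]
0.1 [-0.     0.009 -0.047]
0.15 [-0.     0.015 -0.069]
0.2 [-0.     0.023 -0.092]
0.25 [-0.     0.031 -0.114]
0.3 [-0.     0.041 -0.136]
0.35 [-0.     0.052 -0.157]
0.4 [-0.     0.063 -0.178]
0.45 [-0.     0.076 -0.198]
0.5 [-0.     0.09  -0.217]
```

```bash
python3 -m pendant '[[[0,0,0],[0,0.001,-0.008],1],[[0,0,0],[0,0.003,-0.016],1],[[0,0,0],[0,0.004,-0.023],1],[[0,0,0],[0,0.006,-0.035],1],[[0,0,0],[0,0.009,-0.047],1],[[0,0,0],[0,0.012,-0.058],1],[[0,0,0],[0,0.015,-0.069],1],[[0,0,0],[0,0.019,-0.081],1],[[0,0,0],[0,0.023,-0.092],1],[[0,0,0],[0,0.027,-0.103],1],[[0,0,0],[0,0.031,-0.114],1],[[0,0,0],[0,0.031,-0.114],1]]'
bash g.sh 0.453 -0.1445 0.042 93
```

```text
time_s: 45.52
ee_pos: [0.4673, -0.1436, 0.1]
ee_rot: [[-0.052, 0.999, -0.004], [0.999, 0.052, -0.001], [-0.001, -0.004, -1.0]]
force: [-8.8, -3.3, -0.3]
opening: 0.01
grip_force: 39.5
t=45.5 pos [ 0.4673 -0.1436  0.1   ] yaw 93.0 q6 1.22 -> turn [-0.002  0.001 -0.   ] shift [-0.0002 -0.0282  0.116 ] rows 1.0
```

```bash
python3 -m pendant '[[[0,0,0],[0,0.005,-0.011],1],[[0,0,0],[0,0.01,-0.022],1],[[0,0,0],[0,0.015,-0.033],1],[[0,0,0],[0,0.021,-0.043],1],[[0,0,0],[0,0.026,-0.053],1],[[0,0,0],[0,0.032,-0.064],1],[[0,0,0],[0,0.038,-0.074],1],[[0,0,0],[0,0.045,-0.084],1],[[0,0,0],[0,0.045,-0.084],1],[[0,0,0],[0,0.045,-0.084],1]]'
python3 - <<'E'
from h import *
f=grab('scene','s2.png');a=f['img'][170:330,130:370];cv2.imwrite('pics/s2c.png',cv2.resize(a,None,fx=3,fy=3)[:,:,::-1])
E
```

```text
time_s: 46.78
ee_pos: [0.4887, -0.1426, 0.1421]
ee_rot: [[-0.051, 0.999, -0.005], [0.999, 0.051, -0.002], [-0.001, -0.005, -1.0]]
force: [-12.7, -4.5, 3.1]
opening: 0.0104
grip_force: 39.4
```

View pics/s2c.png

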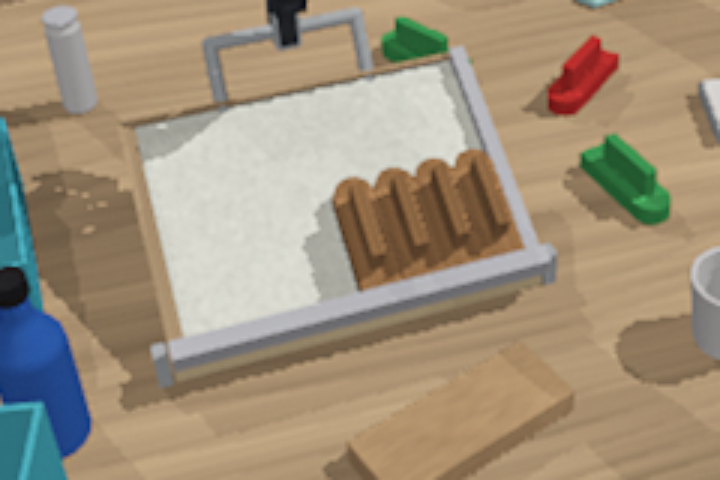

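```bash
python3 -m pendant '[[[0,0,0],[0,0.004,-0.006],1],[[0,0,0],[0,0.009,-0.013],1],[[0,0,0],[0,0.014,-0.019],1],[[0,0,0],[0,0.014,-0.019],1],[[0,0,0],[0,0.014,-0.019],1],[[0,0,0],[0,0.014,-0.019],1]]'
python3 -m pendant '[[[0,0,0],[0,-0.004,0.006],1],[[0,0,0],[0,-0.009,0.013],1],[[0,0,0],[0,-0.014,0.019],1],[[0,0,0],[0,-0.02,0.029],1],[[0,0,0],[0,-0.027,0.039],1],[[0,0,0],[0,-0.032,0.049],1],[[0,0,0],[0,-0.038,0.06],1],[[0,0,0],[0,-0.043,0.07],1],[[0,0,0],[0,-0.049,0.081],1],[[0,0,0],[0,-0.054,0.092],1],[[0,0,0],[0,-0.059,0.103],1],[[0,0,0],[0,-0.059,0.103],1]]'
```

```text
time_s: 47.58
ee_pos: [0.495, -0.1423, 0.1515]
ee_rot: [[-0.051, 0.999, -0.006], [0.999, 0.051, -0.002], [-0.001, -0.006, -1.0]]
force: [-14.3, -5.4, 2.3]
opening: 0.0108
grip_force: 39.4
time_s: 49.08
ee_pos: [0.4675, -0.1436, 0.1008]
ee_rot: [[-0.052, 0.999, -0.002], [0.999, 0.052, -0.001], [-0.001, -0.002, -1.0]]
force: [-9.1, -3.2, 3.5]
opening: 0.0102
grip_force: 40.4
```

```bash
python3 -m pendant '[[[0,0,0],[0,-0.004,0.011],1],[[0,0,0],[0,-0.008,0.022],1],[[0,0,0],[0,-0.012,0.034],1],[[0,0,0],[0,-0.016,0.045],1],[[0,0,0],[0,-0.019,0.056],1],[[0,0,0],[0,-0.022,0.067],1],[[0,0,0],[0,-0.024,0.079],1],[[0,0,0],[0,-0.027,0.091],1],[[0,0,0],[0,-0.028,0.098],1],[[0,0,0],[0,-0.029,0.103],1],[[0,0,0],[0,-0.03,0.108],1],[[0,0,0],[0,-0.03,0.108],1]]'
```

```text
time_s: 50.58
ee_pos: [0.4529, -0.1443, 0.0465]
ee_rot: [[-0.052, 0.999, -0.002], [0.999, 0.052, -0.001], [-0.001, -0.002, -1.0]]
force: [-7.7, -2.6, 1.8]
opening: 0.0105
grip_force: 41.5
```

```bash
python3 -m pendant '[[[0,0,0],[0,0,0.003],1],[[0,0,0],[0,0,0.006],1],[[0,0,0],[0,0,0.009],1],[[0,0,0],[0,0,0.011],1],[[0,0,0],[0,0,0.011],1],[[0,0,0],[0,0,0.011],1]]'
```

```text
time_s: 51.32
ee_pos: [0.4526, -0.1444, 0.0436]
ee_rot: [[-0.052, 0.999, -0.001], [0.999, 0.052, -0.001], [-0.001, -0.001, -1.0]]
force: [-18.1, 0.5, 26.4]
opening: 0.0102
grip_force: 44.2
```

```bash
python3 -m pendant '[[[0,0,0],[0,0,-0.003],1],[[0,0,0],[0,0,-0.004],0.8],[[0,0,0],[0,0,-0.004],0.5],[[0,0,0],[0,0,-0.004],0.4],[[0,0,0],[0,0,-0.004],0.4],[[0,0,0],[0,0,-0.004],0.4],[[0,0,0],[0,0,-0.06],0.4],[[0,0,0],[0,0,-0.16],0.4],[[0,0,0],[0,0,-0.28],0.4],[[0,0,0],[0,0,-0.28],0.4]]'; bash g.sh 0.55 -0.09 0.21 93
python3 - <<'E'
from m import *
f=robot.grab_frame('wrist')
C=cloud(f).reshape(-1,3);g=C[(C[:,2]>.03)&(C[:,2]<.075)&(C[:,0]>.435)&(C[:,0]<.47)&(C[:,1]<-.1)&(C[:,1]>-.19)];print('handle',len(g),g.mean(0),g[:,2].max())
E
```

```text
time_s: 52.58
ee_pos: [0.4563, -0.1448, 0.1851]
ee_rot: [[-0.052, 0.999, 0.008], [0.999, 0.052, -0.002], [-0.003, 0.007, -1.0]]
force: [0.1, 0.4, -0.1]
opening: 0.051
grip_force: 0.0
t=52.6 pos [ 0.4563 -0.1448  0.1851] yaw 93.0 q6 1.21 -> turn [ 0.005  0.002 -0.   ] shift [ 0.0996  0.1933 -0.0487] rows 1.8
handle 1490 [ 0.45327153 -0.14244155  0.05472695] 0.05791582970742237
```

```bash
python3 -m pendant '[[[0,0,0.1],[0,0.04,-0.03],0.4],[[0,0,0.22],[0,0.09,-0.03],0.4],[[0,0,0.34],[0.01,0.14,-0.04],0.4],[[0,0,0.45],[0.02,0.19,-0.04],0.4],[[0,0,0.57],[0.03,0.23,-0.04],0.4],[[0,0,0.69],[0.05,0.26,-0.04],0.4],[[0,0,0.8],[0.05,0.28,-0.04],0.4],[[0,0,0.92],[0.05,0.3,-0.04],0.4],[[0,0,1],[0.05,0.3,-0.04],0.4],[[0,0,1],[0.05,0.3,-0.04],0.4],[[0,0,1],[0.05,0.3,-0.04],0.4]]'
python3 - <<'E'
from m import *
f=grab('wrist','w7.png');C=cloud(f)
for o in ridges(f,z0=.022): print(*o)
c=np.array([.677,-.003]);a=np.radians(2.9);ex=np.array([np.cos(a),np.sin(a)]);ey=np.array([-ex[1],ex[0]])
T=np.stack([(C[...,:2]-c)@ex,(C[...,:2]-c)@ey,C[...,2]-.022],-1)*1000
fl=abs(T[...,2])<3; w=fl&(T[...,0]>-187)&(T[...,1]<-140)&(T[...,1]>-250)
A=np.c_[T[w][:,:2],np.ones(w.sum())];print('floor tilt',np.linalg.lstsq(A,T[w][:,2],rcond=None)[0])
E
```

```text
time_s: 54.0
ee_pos: [0.6018, -0.1112, 0.1991]
ee_rot: [[0.999, 0.054, -0.002], [0.054, -0.999, 0.0], [-0.002, -0.0, -1.0]]
force: [0.0, 0.0, -1.2]
opening: 0.0514
grip_force: 0.0
[175. 157.] 1333 [ 0.6304 -0.0232] [ 0.632  -0.0244] [12. 60.] 2.6 0.0635
[214. 157.] 1229 [ 0.6318 -0.0552] [ 0.6335 -0.056 ] [12. 60.] 2.7 0.0636
[253. 157.] 1118 [ 0.6335 -0.0874] [ 0.6352 -0.0876] [12. 60.] 2.8 0.0637
[293. 158.] 1098 [ 0.6347 -0.1199] [ 0.6364 -0.1197] [12. 60.] 2.7 0.0637
floor tilt [ 0.00079598 -0.00064553 -0.07501306]
```

View pics/w7.png

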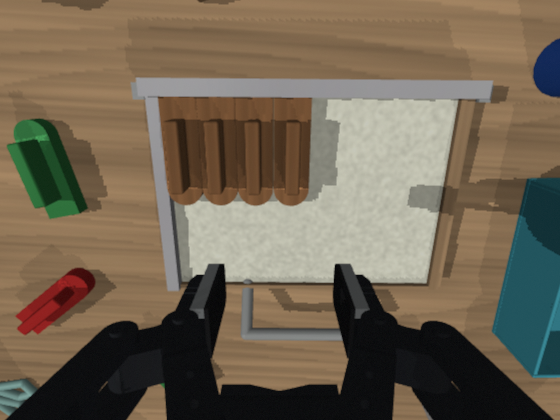

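The view shows all four square ends on the fence (v≈97), in one row from u=162 to 311. To shut any sub-millimetre gaps I'll nudge the row gently sideways with the closed fingers.

```bash
bash g.sh 0.632 -0.165 0.1 2.9;  python3 -m pendant '[[[0,0,0],[0.061,0.03,0],1],[[0,0,0],[0.055,0.109,0],1],[[0,0,0],[0.055,0.109,0.02],1],[[0,0,0],[0.055,0.109,0.1],1],[[0,0,0],[0.055,0.109,0.198],1],[[0,0,0],[0.055,0.109,0.198],1]]'; bash g.sh 0.632 -0.155 0.038 2.9
```

```text
t=54.0 pos [ 0.6019 -0.1113  0.1994] yaw 3.1 q6 2.91 -> turn [-0.     0.001  0.002] shift [0.0547 0.1106 0.1987] rows 1.9
time_s: 54.8
ee_pos: [0.6292, -0.1629, 0.0967]
ee_rot: [[0.999, 0.053, -0.009], [0.053, -0.999, 0.002], [-0.009, -0.003, -1.0]]
force: [-0.5, -1.0, 0.1]
opening: -0.0001
grip_force: 0.0
t=54.8 pos [ 0.6292 -0.1629  0.0967] yaw 3.0 q6 2.84 -> turn [-0.002  0.006  0.002] shift [ 0.0075 -0.0152  0.1173] rows 0.9
```

```bash
python3 -m pendant '[[[0,0,0],[0.003,0,0.05],1],[[0,0.005,0],[0.003,0,0.1],1],[[0,0.005,0],[0.003,0,0.117],1],[[0,0.005,0],[0.003,0,0.117],1]]'; bash g.sh 0.632 -0.158 0.038 2.9;python3 -m pendant '[[[0,0,0],[0,-0.003,0],1],[[0,0,0],[0,-0.006,0],1],[[0,0,0],[0,-0.008,0],1],[[0,0,0],[0,-0.008,0],1]]'
```

```text
time_s: 55.3
ee_pos: [0.6343, -0.1641, 0.0437]
ee_rot: [[0.999, 0.052, 0.008], [0.052, -0.999, 0.0], [0.008, 0.0, -1.0]]
force: [0.3, 0.5, -0.7]
opening: -0.0
grip_force: 0.0
t=55.3 pos [ 0.6343 -0.1641  0.0437] yaw 3.0 q6 2.83 -> turn [ 0.    -0.005  0.001] shift [-0.0041 -0.0124  0.0114] rows 0.1
time_s: 55.8
ee_pos: [0.6338, -0.1601, 0.0427]
ee_rot: [[0.999, 0.052, 0.007], [0.052, -0.999, 0.0], [0.007, -0.0, -1.0]]
force: [0.5, 0.7, -0.4]
opening: -0.0003
grip_force: 0.0
```

```bash
python3 -m pendant '[[[0,0,0],[0,0,0.005],1],[[0,0,0],[0,0,0.01],1],[[0,0,0],[0,-0.003,0.01],1],[[0,0,0],[0,-0.006,0.01],1],[[0,0,0],[0,-0.006,0.01],1]]'; bash g.sh 0.632 -0.158 0.038 2.9;python3 -m pendant '[[[0,0,0],[0,-0.002,0],1],[[0,0,0],[0,-0.004,0],1],[[0,0,0],[0,-0.004,0],1]]'
```

```text
time_s: 56.42
ee_pos: [0.6336, -0.1571, 0.0376]
ee_rot: [[0.999, 0.052, 0.007], [0.052, -0.999, 0.0], [0.007, -0.0, -1.0]]
force: [0.5, 0.5, -0.2]
opening: -0.0003
grip_force: 0.0
t=56.4 pos [ 0.6336 -0.1571  0.0376] yaw 3.0 q6 2.85 -> turn [-0.    -0.005  0.001] shift [-0.0034  0.0017 -0.0008] rows 0.0
time_s: 56.8
ee_pos: [0.6335, -0.1551, 0.0376]
ee_rot: [[0.999, 0.052, 0.007], [0.052, -0.999, 0.0], [0.007, -0.0, -1.0]]
force: [0.0, 0.5, -0.5]
opening: -0.0004
grip_force: 0.0
```

```bash
for i in 1 2 3; do python3 -m pendant '[[[0,0,0],[0,-0.002,0],1],[[0,0,0],[0,-0.004,0],1],[[0,0,0],[0,-0.004,0],1]]' | grep -E 'pos|force:'; done
```

```text
ee_pos: [0.6334, -0.1531, 0.0375]
force: [-0.8, -0.8, 0.1]
grip_force: 0.0
ee_pos: [0.6333, -0.1511, 0.0375]
force: [-0.1, -0.5, 0.7]
grip_force: 0.0
ee_pos: [0.6332, -0.1491, 0.0375]
force: [0.6, -0.1, -0.2]
grip_force: 0.0
```

```bash
for i in 1 2; do python3 -m pendant '[[[0,0,0],[0,-0.002,0],1],[[0,0,0],[0,-0.002,0],1],[[0,0,0],[0,-0.002,0],1]]' | grep -E 'pos|^force:'; done
```

```text
ee_pos: [0.6332, -0.1482, 0.0376]
force: [0.3, -0.7, -0.1]
ee_pos: [0.6331, -0.1473, 0.0375]
force: [0.6, -0.6, -0.2]
```

```bash
for i in 1 2; do python3 -m pendant '[[[0,0,0],[0,-0.002,0],1],[[0,0,0],[0,-0.002,0],1],[[0,0,0],[0,-0.002,0],1]]' | grep -E 'pos|^force:'; done
```

```text
ee_pos: [0.6331, -0.1468, 0.0376]
force: [-0.3, -5.0, 0.1]
ee_pos: [0.633, -0.1467, 0.0378]
force: [-0.5, -7.5, 0.3]
```

```bash
python3 -m pendant '[[[0,0,0],[0,0.01,0],1],[[0,0,0],[0,0.03,0],1],[[0,0,0],[0,0.03,-0.06],1],[[0,0,0],[0,0.03,-0.16],1],[[0,0,0],[-0.06,0,-0.28],1],[[0,0,0],[-0.06,-0.08,-0.32],0.7],[[0,0,0],[-0.06,-0.1,-0.32],0.5],[[0,0,0],[-0.06,-0.1,-0.32],0.5]]'
python3 - <<'E'
from m import *
f=grab('wrist','w8.png')
for o in ridges(f,z0=.022): print(*o)
C=cloud(f);c=np.array([.677,-.003]);a=np.radians(2.75);ex=np.array([np.cos(a),np.sin(a)]);ey=np.array([-ex[1],ex[0]])
T=np.stack([(C[...,:2]-c)@ex,(C[...,:2]-c)@ey,C[...,2]-.022],-1)*1000
# stop inner face (floor left edge, near part), block top extents
r=T[(abs(T[...,2])<2)&(T[...,0]<-110)&(T[...,0]>-175)&(T[...,1]>-30)&(T[...,1]<8)];print('stop foot y',np.percentile(r[:,1],[98,99.5]))
b=T[(abs(T[...,2]-16)<2)&(T[...,0]<-20)&(T[...,0]>-75)&(T[...,1]>-140)];print('blocks y',np.percentile(b[:,1],[.5,99.5]))
f=robot.grab_frame('top');C=cloud(f);b=C[185:262,385:443].reshape(-1,3);b=b[(b[:,2]>.09)&(b[:,2]<.13)];print('tube',b.mean(0),len(b))
cv2.imwrite('pics/top9.png',f['img'][:,:,::-1])
E
```

```text
time_s: 60.42
ee_pos: [0.5992, -0.0965, 0.1965]
ee_rot: [[0.999, 0.053, 0.006], [0.053, -0.999, 0.001], [0.006, -0.0, -1.0]]
force: [0.9, -0.8, -0.5]
opening: 0.0426
grip_force: 0.0
[192. 156.] 1314 [ 0.6304 -0.0228] [ 0.6318 -0.0239] [13. 60.] 2.6 0.0636
[231. 157.] 1205 [ 0.632  -0.0547] [ 0.6335 -0.0552] [12. 60.] 2.5 0.0636
[270. 157.] 1102 [ 0.6337 -0.0865] [ 0.6346 -0.0866] [12. 59.] 2.6 0.0637
[309. 157.] 1161 [ 0.6348 -0.1185] [ 0.6362 -0.118 ] [12. 60.] 2.5 0.0637
stop foot y [-1.30949272 -0.98247998]
blocks y [-129.04023635  121.02290549]
tube [ 0.52192531 -0.43615072  0.10198554] 73
```

View pics/w8.png

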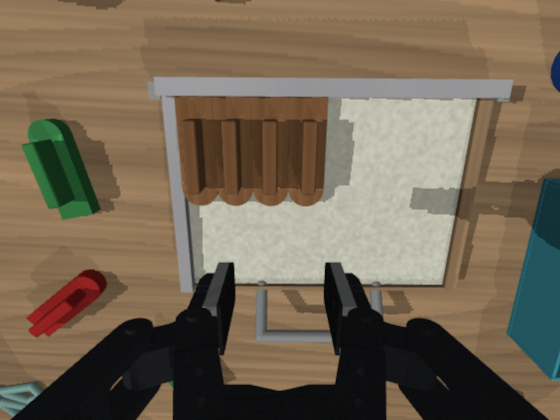

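View pics/top9.png

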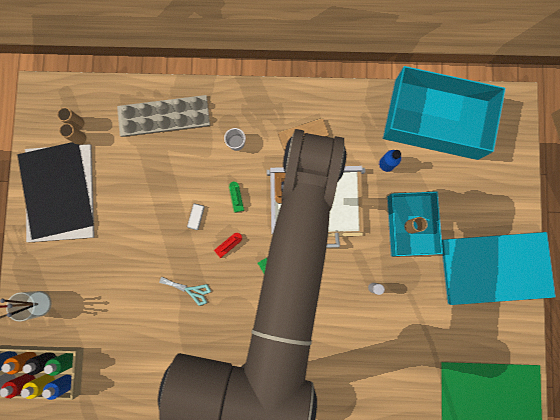

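The wrist view shows a closed row from the stop (u≈180) to u≈327, square ends on the fence at v≈97. The top view shows the tube standing in the scrap box at (419,224), with the bystanders unmoved.

```bash
python3 -c "
from h import *
print(robot.close_job())"
```

```text
the job is handed in; nothing more can be done
None
```

The job is handed in at about 60 s of the 210 s allowed: the tube stands in the small teal scrap box, all four wooden blocks lie in one closed row in the corner against fence and stop, the tray is level, and the other things were left where they were.

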